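# Clear and lock the denture flask

### The job

With the scraper block, never with the gripper's fingers, sweep all the white plaster chips off the flask's blue top into the dark grey catch tray at its end; only then finish locking the flask by pushing every red locking pin on the bench fully home into a socket of the brass front, one pin per socket, any socket. Leave the scraper lying squarely on the middle of its sloped stand, base down on the ramp and lengthwise along it, and leave the bottle, mug and denture where they are.

Things in the scene. Friction and masses are not known exactly. Their poses are not given: they have to be found in the camera images.
- flask: the denture press flask, fixed: an aluminium block 124 mm deep (x) x 240 mm wide (y) x 90 mm tall, origin at the middle of its underside on the bench. Its x axis points from its brass front (facing the robot, with five level round sockets) to its back. A dark grey catch tray is joined to its +y end
- lid_top (a point): middle of the flask's flat blue top, 90 mm above the bench: 240 mm long (y) and 108 mm wide (x) between two low lips (8 mm thick, 8 mm high) along its front and back edges; both ends are open. Axes as the flask's
- tray_in (a point): middle of the catch tray's floor, 4 mm up, 185 mm from the flask's middle along its +y. The tray is an open dark grey box, outside 160 mm (x) x 130 mm (y) x 40 mm tall, with 4 mm walls, touching the flask's +y end
- sock0 (a point): mouth of lock socket 0, on the flask's brass front face, at y = -100 mm of the flask and 55 mm above the bench: a level round hole 9.6 mm in diameter, 32 mm deep, chamfered, running along the flask's +x; dark inside, with a black mark on the front lip right above it
- sock1 (a point): mouth of lock socket 1, on the flask's brass front face, at y = -50 mm of the flask and 55 mm above the bench: a level round hole 9.6 mm in diameter, 32 mm deep, chamfered, running along the flask's +x; dark inside, with a black mark on the front lip right above it
- sock2 (a point): mouth of lock socket 2, on the flask's brass front face, at y = 0 mm of the flask and 55 mm above the bench: a level round hole 9.6 mm in diameter, 32 mm deep, chamfered, running along the flask's +x; dark inside, with a black mark on the front lip right above it
- sock3 (a point): mouth of lock socket 3, on the flask's brass front face, at y = 50 mm of the flask and 55 mm above the bench: a level round hole 9.6 mm in diameter, 32 mm deep, chamfered, running along the flask's +x; dark inside, with a black mark on the front lip right above it
- sock4 (a point): mouth of lock socket 4, on the flask's brass front face, at y = 100 mm of the flask and 55 mm above the bench: a level round hole 9.6 mm in diameter, 32 mm deep, chamfered, running along the flask's +x; dark inside, with a black mark on the front lip right above it
- pin0: locking pin (3 to 5, alike; absent ones read None from the start), 50 g: red grip 50 mm (x) x 14 (y) x 22 (z) with a steel probe, 8 mm diameter, 30 mm long, out of the middle of its +x end, last 5 mm tapering to 4 mm. Origin: middle of the grip, on the probe's line. Starts lying with z up, origin 11 mm up. Fully home, the grip's end touches the flask's front; friction keeps it in
- pin1: locking pin (3 to 5, alike; absent ones read None from the start), 50 g: red grip 50 mm (x) x 14 (y) x 22 (z) with a steel probe, 8 mm diameter, 30 mm long, out of the middle of its +x end, last 5 mm tapering to 4 mm. Origin: middle of the grip, on the probe's line. Starts lying with z up, origin 11 mm up. Fully home, the grip's end touches the flask's front; friction keeps it in
- pin2: locking pin (3 to 5, alike; absent ones read None from the start), 50 g: red grip 50 mm (x) x 14 (y) x 22 (z) with a steel probe, 8 mm diameter, 30 mm long, out of the middle of its +x end, last 5 mm tapering to 4 mm. Origin: middle of the grip, on the probe's line. Starts lying with z up, origin 11 mm up. Fully home, the grip's end touches the flask's front; friction keeps it in
- pin3: locking pin (3 to 5, alike; absent ones read None from the start), 50 g: red grip 50 mm (x) x 14 (y) x 22 (z) with a steel probe, 8 mm diameter, 30 mm long, out of the middle of its +x end, last 5 mm tapering to 4 mm. Origin: middle of the grip, on the probe's line. Starts lying with z up, origin 11 mm up. Fully home, the grip's end touches the flask's front; friction keeps it in
- pin4: locking pin (3 to 5, alike; absent ones read None from the start), 50 g: red grip 50 mm (x) x 14 (y) x 22 (z) with a steel probe, 8 mm diameter, 30 mm long, out of the middle of its +x end, last 5 mm tapering to 4 mm. Origin: middle of the grip, on the probe's line. Starts lying with z up, origin 11 mm up. Fully home, the grip's end touches the flask's front; friction keeps it in
- chip0: white plaster chip, a rough block 12 to 20 mm in size, 10 g, origin at its underside (three to five of them; absent ones read None); starts on the flask's blue top
- chip1: white plaster chip, a rough block 12 to 20 mm in size, 10 g, origin at its underside (three to five of them; absent ones read None); starts on the flask's blue top
- chip2: white plaster chip, a rough block 12 to 20 mm in size, 10 g, origin at its underside (three to five of them; absent ones read None); starts on the flask's blue top
- chip3: white plaster chip, a rough block 12 to 20 mm in size, 10 g, origin at its underside (three to five of them; absent ones read None); starts on the flask's blue top
- chip4: white plaster chip, a rough block 12 to 20 mm in size, 10 g, origin at its underside (three to five of them; absent ones read None); starts on the flask's blue top
- scraper: scraper block, loose on the bench, 220 g: green base 90 mm (x, the wiping edge's length) x 36 mm (y) x 24 mm tall, with a wooden grip 70 mm (x) x 18 mm (y) on it from 24 to 58 mm above the underside; origin at the middle of the underside, z up through the grip. It wipes moving along its own y
- rest: the scraper's stand, fixed: a narrow steel ramp 130 mm long (x) x 46 mm wide (y) on a blue foot 120 x 80 mm; it rises 18 degrees towards the stand's +x and has a stop lip 12 mm high at its lower end (inner face 63 mm from the seat point). Origin at the middle of the foot's underside
- rest_seat (a point): middle of the ramp's upper face, 60 mm above the bench; x axis up along the slope, y across it, z square to the ramp's face
- monomer: brown glass reagent bottle, 64 mm across, 150 mm tall, to be left alone; origin at its underside
- mug: white mug, 76 mm across, 90 mm tall, to be left alone; origin at its underside
- denture: pink trial denture arch with white teeth, about 45 x 70 mm, 19 mm tall, to be left alone; origin at its underside
Not all that is in view belongs to the job. What is shaped like the rest but green is not meant.

How it is judged:
By the outcome, as a careful person would: the job done as asked, in the order asked, and still so for the second after the job is handed in, with the robot touching nothing.
Of pin0, pin1, pin2, pin3, pin4 only 3 to 5 are there at a start; the rules pass over those that are not, and their reading is None.
Of chip0, chip1, chip2, chip3, chip4 only 3 to 5 are there at a start; the rules pass over those that are not, and their reading is None.
At some moment in a run one of pin0, pin1, pin2, pin3, pin4 may be knocked a few centimetres aside while the robot is not near it.
Once in a run the grip may slacken for a moment while it holds something.
It also fails if it takes over 210 s, if anything falls off the work surface, if the arm or the gripper's body presses on something with over 40 N, if the wrist force passes 120 N, or if a joint passes its speed limit or range.

### The arm

A 6-joint arm with a two-finger parallel gripper is mounted at the origin on the work surface. World frame = base frame: x ahead of the robot, y to its left, z up, the work surface at z = 0. Lengths are in m, angles in rad, forces in N, time in s.
With the tool pointing down it reaches from about 0.325 to 0.875 m from the base axis. Payload 4.4 kg.
Tool frame: the origin (TCP) lies on the mounting face of the last link; the fingertips stand 173 mm ahead of it and the grasp point (between the pads) lies bot.grasp_offset ahead of it (bot.grasp_offset is the distance from the TCP to the grasp point, in m); z points along the fingers, y is the line along which they close (so a half turn about z gives the same grasp; the last joint's range is limited). The gripper opens to 85 mm and grips with 20 to 120 N. Pads are 22 mm wide; open, the fingers measure 114 mm over their backs; the gripper's body (76 mm by 85 mm) begins 54 mm behind the grasp point. The pads swing forward as they close: fully open they stand 13 mm farther back than shut.
Start: joints at [1.194, 0.207, 1.542, -0, 1.393, -0.15], TCP at [0.129, 0.56, 0.405] pointing down, gripper open.
Joint ranges: [-2.73, 2.73], [-0.86, 2.22], [0.23, 2.46], [-1.11, 4.25], [0.08, 2.63], [-2.82, 2.82]. Speed limits (rad/s): [2.79, 2.79, 3.14, 3.14, 3.14, 3.14].

### API

Orientations are given as a rotation vector (axis times angle).
In Python, from plant import bot gives the robot as it stands.
- The arm moves only by the shell command python3 -m handwheel 'ROWS' [FORCE]. ROWS is JSON, a list of rows, each an object of numbers: "claw": the opening, from 0 (shut) to 1 (fully open); "x", "y", "z": the shift along the tool's x, y, z in cm; "rx", "ry", "rz": the turn, a rotation vector about the tool's x, y, z in rad. In form: [{"claw": .., "x": .., "y": .., "z": .., "rx": .., "ry": .., "rz": ..}, ...]. A call has 1 to 12 rows; each row shifts and turns the commanded pose from where the row before left it, along the tool's axes as they then stand; what a row does not reach is not made up. A row lasts 1/8 s, in which the tool goes at most 62.5 mm and 10.7 degrees, less where a joint would pass 70% of its speed; a pose out of reach is approached as far as the arm can. A call is refused whole if a number of a shift passes 6.25 or a number of a turn 0.188, either way. A call with a gripper value outside its range is refused whole. The fingers move at their own pace and stop on an object; FORCE is the grip in N (left out, the last holds). Time passes only in rows, so rows that do not move let the fingers close. It gives the time, the measured TCP pose, the force, the opening and the grip force at its end, in the units of the state.
- bot.get_state(): the state, without advancing time (a new reading comes with each control period).
- bot.get_image(name): name is "side" or "top" or "wrist"; returns a dict with "image" (400x640x3 uint8, red, green, blue), "fx", "fy", "cx", "cy" (pixels), "world_to_cam" (4x4, takes a point from world to camera coordinates); the wrist camera has in their place "mount" (4x4, takes a point from camera to tool coordinates, whose origin is the TCP and whose axes are the flange's). Camera axes: x right, y down, z forward; pixel columns grow to the right and rows downward; lengths in m; the calibration is good to about 2 mm. A picture is of the moment at which its call begins: read the wrist's pose just before it. There is no depth.
- bot.hand_in(): hands the job in; it is judged then, once.
The state is a dict: "time_s": time; "qpos": joint angles; "dq": joint speeds; "effort": joint torques, N m; "eef_pos": TCP position; "ee_rot": TCP orientation; "contact_force": force on the tool from outside, world axes, zero at the start; "torque": the same for the moment, N m; "width": opening from 0.0 (shut) to 1.0 (fully open); "gripper_force": force on a finger pad.
Only numpy, scipy, OpenCV 4.12 (cv2) and the standard library are available. Lean on these libraries where they do the work, as an engineer would, in place of code of your own. Each camera call takes 0.05 s, during which the arm holds its last target. There are 200 camera calls.

## Working session

There is one attempt and no reset: what is moved stays moved. The work goes in short steps, Python scripts to look and compute and a shell command to move; the robot and the scene stay as the last step left them, time stands still between calls to the robot, and variables do not carry over. Pictures are saved under pics/ and viewed, at most 14 in all, crops included, and the job is handed in when it is done.

```bash
ls; mkdir -p pics
python3 - <<'E'
from plant import bot
import cv2,numpy as np
s=bot.get_state();print(s, bot.grasp_offset)
for n in("top","side","wrist"):
    d=bot.get_image(n);cv2.imwrite(f"pics/{n}0.png",d["image"][:,:,::-1])
    print(n,[d[k] for k in("fx","fy","cx","cy")],np.round(d.get("world_to_cam",d.get("mount")),4).tolist())
E
```

```text
pics
{'time_s': 0.0, 'qpos': array([ 1.19452215e+00,  2.07432148e-01,  1.54297649e+00, -1.06333170e-05,
        1.39351320e+00, -1.50507241e-01]), 'dq': array([-0.00034941, -0.00121767, -0.00169108,  0.00087371, -0.00090644,
       -0.00197229]), 'effort': array([-1.06726260e-03, -3.83027530e+01, -2.91596925e+01, -2.38789507e-04,
        1.05954416e-02,  1.91324767e-05]), 'eef_pos': array([0.12859438, 0.56005456, 0.40350772]), 'ee_rot': array([-0.35381084, -3.12100359,  0.00353611]), 'contact_force': array([-0.44675451, -0.39808928,  0.05800463]), 'torque': array([ 0.00251538,  0.02576933, -0.02558329]), 'gripper_force': 0.0, 'width': 1.0031294265317807} 0.1547
top [377.1487504548969, 377.1487504548969, 323.48314929722545, 196.40084258969034] [[-0.0129, -0.9999, -0.0064, 0.1164], [-0.9961, 0.0134, -0.0867, 0.4688], [0.0868, 0.0052, -0.9962, 1.2374], [0.0, 0.0, 0.0, 1.0]]
side [400.52858673818605, 400.52858673818605, 316.10686758810266, 204.7033421087034] [[0.949, -0.3153, 0.0042, -0.4069], [-0.232, -0.7071, -0.668, 0.2196], [0.2136, 0.6329, -0.7442, 1.1283], [0.0, 0.0, 0.0, 1.0]]
wrist [296.75046874980023, 296.75046874980023, 322.7211826027758, 198.00326813069327] [[0.0001, -0.9614, -0.2751, 0.0707], [1.0, 0.0001, 0.0001, 0.0003], [-0.0001, -0.2751, 0.9614, 0.0309], [0.0, 0.0, 0.0, 1.0]]
```

View pics/top0.png

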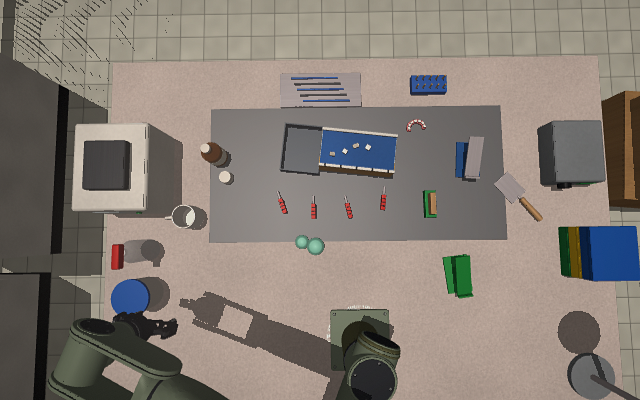

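View pics/side0.png

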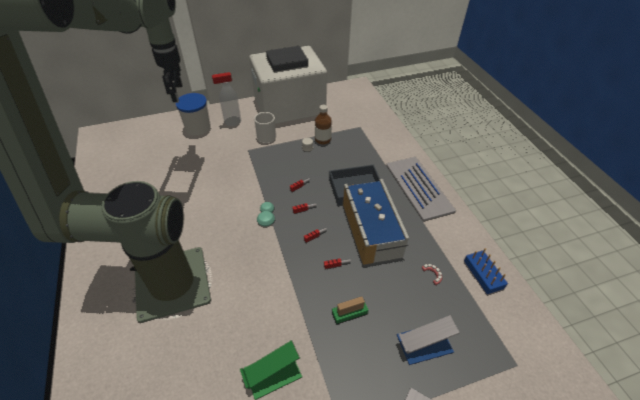

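The top view shows four red pins (282,202), (313,207), (348,207) and (383,199). The flask lid is at (357,151) with about four chips, the tray is at (301,148), and the scraper is at (430,204). The stand is at (470,157), and a green decoy stand is at (458,275). The side view agrees.

```bash
cat > h.py <<'E'
from plant import bot
import cv2,numpy as np
from scipy.spatial.transform import Rotation as Ro
np.set_printoptions(precision=4,suppress=True)
class View:
    def __init__(s,name,save=None):
        st=bot.get_state();d=bot.get_image(name);s.im=d["image"]
        s.K=np.array([[d["fx"],0,d["cx"]],[0,d["fy"],d["cy"]],[0,0,1]])
        if name=="wrist":
            T=np.eye(4);T[:3,:3]=Ro.from_rotvec(st["ee_rot"]).as_matrix();T[:3,3]=st["eef_pos"];T=T@d["mount"]
        else:T=np.linalg.inv(d["world_to_cam"])
        s.R,s.c=T[:3,:3],T[:3,3];s.hsv=cv2.cvtColor(s.im,cv2.COLOR_RGB2HSV)
        if save:cv2.imwrite(f"pics/{save}.png",s.im[:,:,::-1])
    def pt(s,px,z):
        px=np.atleast_2d(px).astype(float);r=np.c_[px,np.ones(len(px))]@np.linalg.inv(s.K).T@s.R.T
        return s.c+r*((z-s.c[2])/r[:,2])[:,None]
    def pix(s,P):
        q=(np.atleast_2d(P)-s.c)@s.R@s.K.T;return q[:,:2]/q[:,2:]
    def mask(s,lo,hi):return cv2.inRange(s.hsv,np.array(lo),np.array(hi))
    def red(s):return s.mask((0,130,70),(9,255,255))|s.mask((172,130,70),(180,255,255))
    def blobs(s,m,amin=20,k=0):
        if k:m=cv2.morphologyEx(m,cv2.MORPH_CLOSE,np.ones((k,k)))
        cs,_=cv2.findContours(m,cv2.RETR_EXTERNAL,cv2.CHAIN_APPROX_NONE)
        return sorted([c[:,0,:] for c in cs if cv2.contourArea(c)>=amin],key=lambda c:-len(c))
    def rect(s,c,z):
        "min-area rect of a contour dropped on plane z: centre, (long,short), yaw of long side (deg)"
        p=s.pt(c,z)[:,:2]*1000;(cx,cy),(w,h),a=cv2.minAreaRect(p.astype(np.float32))
        if w<h:w,h,a=h,w,a+90
        return np.array([cx,cy,w,h,(a+90)%180-90])
def go(p,yaw,tilt=0,z_is_grasp=True):
    """shift (cm, present tool axes) and turn for the grasp point to reach p (m); yaw: world angle (deg) of tool -x
    heading seen with tool down; tilt (deg) turn about tool y after."""
    st=bot.get_state();R=Ro.from_rotvec(st["ee_rot"]);y=np.radians(yaw)
    Rt=Ro.from_matrix(np.array([[-np.cos(y),-np.sin(y),0],[-np.sin(y),np.cos(y),0],[0,0,-1]]).astype(float))
    Rt=Rt*Ro.from_euler("y",tilt,degrees=True)
    t=np.array(p)-Rt.apply([0,0,bot.grasp_offset])
    dw=t-st["eef_pos"]
    print("t",round(st["time_s"],2),"tcp",st["eef_pos"],"w",round(st["width"],3),"gf",round(st["gripper_force"],1),"F",st["contact_force"])
    print(" dworld cm",dw*100," shift cm (tool now)",R.inv().apply(dw)*100," (tool after turn)",Rt.inv().apply(dw)*100," turn",(R.inv()*Rt).as_rotvec())
E
python3 - <<'E'
from h import *
v=View("top");w=View("side")
for n,f,lo,hi,z in(("blue",0,(100,120,40),(125,255,255),.09),("green",0,(50,120,30),(85,255,255),.012),("red",1,0,0,.011)):
    for V in(v,w):
        m=V.red() if f else V.mask(lo,hi)
        for c in V.blobs(m,15,5):print(n,V is v,c.mean(0),V.rect(c,z))
E
```

```text
blue True [610.0505 252.6743] [ 276.9903 -775.1826  183.3726  165.6941   89.3119]
blue True [357.4058 149.6087] [612.164   -1.0277 233.49   105.8239  83.3461]
blue True [129.6852 297.1574] [163.5847 713.4082 114.651  103.214  -87.9301]
blue True [427.6381  84.0952] [ 824.1516 -232.1439  116.8389   59.9152   89.1283]
blue True [460.4353 158.4353] [ 577.4648 -329.3745  109.8835   34.9205   -2.4773]
blue False [574.0654  72.7534] [1745.5316  685.6907 1736.8063  833.3808   43.2574]
blue False [ 21.7539 293.6376] [-334.1003  136.148   812.8293  146.2088  -80.638 ]
blue False [375.52   212.8971] [611.9742   1.9169 233.391  102.0925  83.2138]
blue False [485.3661 271.6607] [ 800.8845 -283.959   116.4826   66.4331   89.939 ]
blue False [428.4623 352.4811] [ 554.3911 -429.8399  106.9625   29.718    -0.9475]
blue False [190.8169 102.0704] [159.5657 742.1361 122.7899 112.6625  71.9679]
green True [458.312 275.296] [ 201.9183 -326.9368  136.8417   87.1966    2.1598]
green True [564.4018 250.9911] [ 278.1192 -682.9341  160.7336   30.9963   -0.1192]
green True [427.6786 203.369 ] [ 442.4196 -242.9
[... 351 characters left out ...]
71.6061]
red True [382.6857 201.8   ] [449.7668 -88.0506  48.3457  15.9802  -7.1671]
red True [312.8788 210.7879] [422.5398 146.0904  46.9686  13.4135  -0.5719]
red True [348.4062 210.    ] [424.2288  27.5358  49.4997  13.8427  12.9491]
red True [282.125 205.5  ] [442.5246 249.5913  49.7787  13.4576  19.7317]
red False [221.4583  77.2083] [ 313.6576 1023.3191   84.6837   78.6204    0.5435]
red False [332.4048 263.0238] [449.7473 -86.4013  50.6051  24.6744  -5.0364]
red False [311.6111 235.    ] [425.1454  29.3016  52.2711  22.8508  14.2383]
red False [299.9722 207.8333] [422.1211 147.6864  47.8884  27.0264   0.2966]
red False [296.4839 184.9355] [441.5179 251.1493  52.2681  25.926   17.7614]
```

```bash
R='{"x":-4.4,"y":-3.8,"rz":-0.019}'; python3 -m handwheel '[{"x":-4.4,"y":-3.8,"rz":-0.019},{"x":-4.4,"y":-3.8,"rz":-0.019},{"x":-4.4,"y":-3.8,"rz":-0.019},{"x":-4.4,"y":-3.8,"rz":-0.019},{"x":-4.4,"y":-3.8,"rz":-0.019},{"x":-4.4,"y":-3.8,"rz":-0.019},{"x":-4.4,"y":-3.8,"rz":-0.019},{"x":-4.4,"y":-3.8,"rz":-0.019},{"x":-4.4,"y":-3.8,"rz":-0.019},{"x":-4.4,"y":-3.8,"rz":-0.019},{"x":-4.4,"y":-3.8,"rz":-0.019},{"x":-4.4,"y":-3.8,"rz":-0.019}]'; python3 -m handwheel '[{"claw":1},{"claw":1},{"claw":1}]'
python3 - <<'E'
from h import *
v=View("wrist","w1");s=bot.get_state();print(s["eef_pos"],s["ee_rot"])
for c in v.blobs(v.mask((100,120,40),(125,255,255)),100,5)[:3]:print("blue",c.mean(0),v.rect(c,.09),c.min(0),c.max(0))
for c in v.blobs(v.red(),100,5)[:6]:print("red",c.mean(0),v.rect(c,.022))
E
```

```text
[0.1287 0.5603 0.4043] [-0.3539 -3.1214  0.0012]
blue [485.0082 190.5879] [171.0932 715.4858 127.8282 126.3205  37.439 ] [419 130] [551 253]schema error: expected keys claw, x, y, z, rx, ry, rz
schema error: expected keys claw, x, y, z, rx, ry, rz
```

View pics/w1.png

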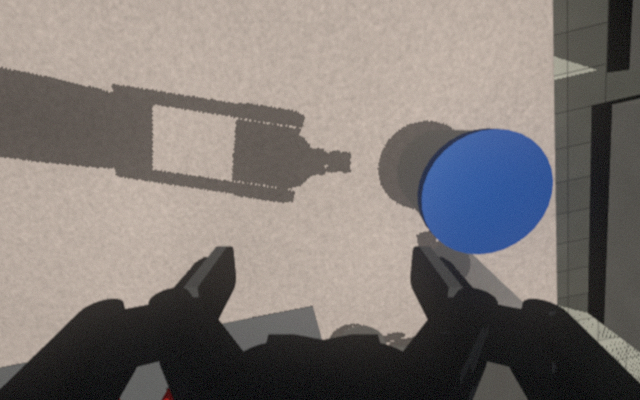

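The move was refused because every row needs all its keys. The picture shows only the distractor blue lid at (485,190). I'll retype the rows in full.

```bash
python3 -m handwheel '[{"claw":1,"x":-4.2,"y":-3.8,"z":0,"rx":0,"ry":0,"rz":-0.019},{"claw":1,"x":-4.2,"y":-3.8,"z":0,"rx":0,"ry":0,"rz":-0.019},{"claw":1,"x":-4.2,"y":-3.8,"z":0,"rx":0,"ry":0,"rz":-0.019},{"claw":1,"x":-4.2,"y":-3.8,"z":0,"rx":0,"ry":0,"rz":-0.019},{"claw":1,"x":-4.2,"y":-3.8,"z":0,"rx":0,"ry":0,"rz":-0.019},{"claw":1,"x":-4.2,"y":-3.8,"z":0,"rx":0,"ry":0,"rz":-0.019},{"claw":1,"x":-4.2,"y":-3.8,"z":0,"rx":0,"ry":0,"rz":-0.019},{"claw":1,"x":-4.2,"y":-3.8,"z":0,"rx":0,"ry":0,"rz":-0.019},{"claw":1,"x":-4.2,"y":-3.8,"z":0,"rx":0,"ry":0,"rz":-0.019},{"claw":1,"x":-4.2,"y":-3.8,"z":0,"rx":0,"ry":0,"rz":-0.019},{"claw":1,"x":-4.2,"y":-3.8,"z":0,"rx":0,"ry":0,"rz":-0.019},{"claw":1,"x":-4.2,"y":-3.8,"z":0,"rx":0,"ry":0,"rz":-0.019}]'; python3 -m handwheel '[{"claw":1,"x":0,"y":0,"z":0,"rx":0,"ry":0,"rz":0},{"claw":1,"x":0,"y":0,"z":0,"rx":0,"ry":0,"rz":0},{"claw":1,"x":0,"y":0,"z":0,"rx":0,"ry":0,"rz":0}]'
python3 - <<'E'
from h import *
v=View("wrist","w2");s=bot.get_state();print(s["eef_pos"],s["ee_rot"])
for c in v.blobs(v.mask((100,120,40),(125,255,255)),100,5)[:3]:print("blue",c.mean(0),v.rect(c,.09),c.min(0),c.max(0))
for c in v.blobs(v.red(),100,5)[:6]:print("red",c.mean(0),v.rect(c,.022))
E
```

```text
time_s: 1.8
eef_pos: [0.574, 0.0463, 0.4047]
ee_rot: [-0.004, 3.141, 0.0]
contact_force: [0.4, 1.1, 1.4]
width: 0.996
gripper_force: 0.0
time_s: 2.17
eef_pos: [0.5721, 0.049, 0.4046]
ee_rot: [0.006, -3.141, -0.0]
contact_force: [-0.9, -0.1, -0.0]
width: 1.003
gripper_force: 0.0
[0.5721 0.049  0.4048] [ 0.0061 -3.1414 -0.0003]
blue [271.9713 220.2594] [610.106    1.299  234.4426 105.0323  83.3048] [158 160] [397 281]
blue [357.9955 329.    ] [737.3889  89.8471 124.1947   2.7094 -89.82  ] [303 328] [412 330]
blue [ 10.0327 186.4673] [ 572.2117 -253.5159   93.8407   27.418   -16.4043] [  0 138] [ 28 228]
red [414.5462  34.6769] [420.8758 146.2586  48.9116  16.8131   0.5586]
red [504.6977  55.2481] [441.1528 246.3415  48.9595  23.5539  19.3461]
red [202.1057  62.0569] [448.1786 -81.7413  49.0161  18.6665  -6.5795]
red [304.9153  34.9831] [422.0109  30.0008  49.2282  12.9852  14.0195]
```

View pics/w2.png

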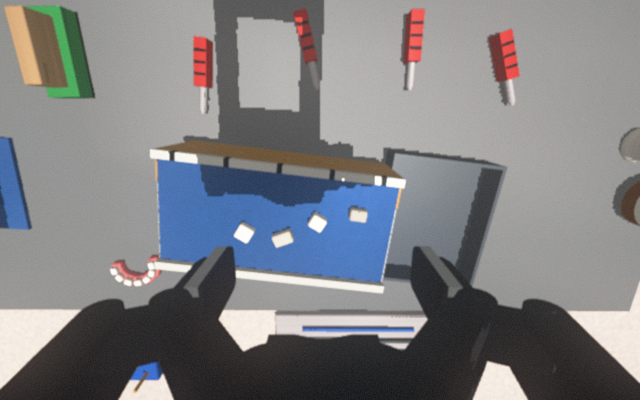

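The view shows the whole lid with four chips at (244,232), (283,239), (317,222) and (358,215). The four pins are across the top, and all of it agrees with the other two cameras. Next I go over the scraper.

```bash
python3 -m handwheel '[{"claw":1,"x":1.7,"y":-5.3,"z":0,"rx":0,"ry":0,"rz":0},{"claw":1,"x":1.7,"y":-5.3,"z":0,"rx":0,"ry":0,"rz":0},{"claw":1,"x":1.7,"y":-5.3,"z":0,"rx":0,"ry":0,"rz":0},{"claw":1,"x":1.7,"y":-5.3,"z":0,"rx":0,"ry":0,"rz":0},{"claw":1,"x":1.7,"y":-5.3,"z":0,"rx":0,"ry":0,"rz":0},{"claw":1,"x":1.7,"y":-5.3,"z":0,"rx":0,"ry":0,"rz":0},{"claw":1,"x":0,"y":0,"z":0,"rx":0,"ry":0,"rz":0},{"claw":1,"x":0,"y":0,"z":0,"rx":0,"ry":0,"rz":0},{"claw":1,"x":0,"y":0,"z":0,"rx":0,"ry":0,"rz":0}]'
python3 - <<'E'
from h import *
v=View("wrist","w3")
for c in v.blobs(v.mask((100,120,40),(125,255,255)),100,5)[:3]:print("blue",c.mean(0),v.rect(c,.01),c.min(0),c.max(0))
for c in v.blobs(v.mask((50,120,30),(85,255,255)),100,5)[:3]:print("green",c.mean(0),v.rect(c,.012))
for c in v.blobs(v.mask((8,60,90),(25,200,255)),200,3)[:3]:print("wood",c.mean(0),v.rect(c,.058))
E
```

```text
time_s: 3.35
eef_pos: [0.4721, -0.2687, 0.4048]
ee_rot: [-0.007, 3.141, 0.001]
contact_force: [-0.4, -0.8, -0.3]
width: 0.999
gripper_force: 0.0
blue [565.5849 296.9099] [643.3626  85.3164 316.9465 121.8078  64.783 ] [467 256] [639 356]
blue [262.2    255.1297] [ 587.5377 -350.4312  117.858    25.1851   -3.3891] [252 215] [271 294]
wood [533.7158 242.9219] [560.4116 -16.1964 246.8807  66.3439  83.2014]
wood [ 60.6176 125.0353] [ 415.3784 -538.9372   87.2854   20.6548   40.2799]
wood [347.5032 149.2903] [ 439.4215 -241.8698   68.6103   18.1071    1.1365]
```

View pics/w3.png

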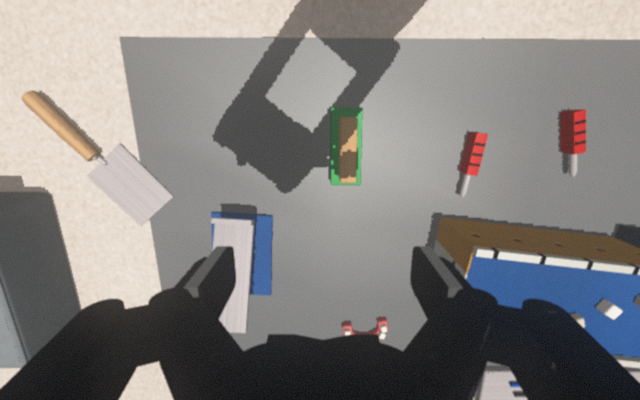

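The wood grip is at (347,149), giving (439.4,-241.9) mm with yaw 1.1° and size 68.6x18.1, which fits. The stand's ramp is at (233,270) and its far (+x) end is higher. I'll take one better look at the stand before picking up.

```bash
python3 -m handwheel '[{"claw":1,"x":-5.5,"y":-2,"z":0,"rx":0,"ry":0,"rz":0},{"claw":1,"x":-5.5,"y":-2,"z":0,"rx":0,"ry":0,"rz":0},{"claw":1,"x":-5.5,"y":-2,"z":0,"rx":0,"ry":0,"rz":0},{"claw":1,"x":0,"y":0,"z":0,"rx":0,"ry":0,"rz":0},{"claw":1,"x":0,"y":0,"z":0,"rx":0,"ry":0,"rz":0},{"claw":1,"x":0,"y":0,"z":0,"rx":0,"ry":0,"rz":0}]'
python3 - <<'E'
from h import *
v=View("wrist");s=bot.get_state();print(s["eef_pos"])
p=v.pix([[.58,-.34,.04]])[0].astype(int);print(p)
x0,y0=max(p[0]-110,0),max(p[1]-100,0)
c=v.im[y0:y0+200,x0:x0+220];print(x0,y0,v.hsv[p[1],p[0]])
cv2.imwrite("pics/stand.png",cv2.resize(c[:,:,::-1],None,fx=3,fy=3,interpolation=cv2.INTER_NEAREST))
np.savez("stand.npz",im=v.im,R=v.R,c=v.c,K=v.K)
m=v.mask((0,0,140),(180,60,255))
for c in v.blobs(m,300)[:5]:print("grey",c.mean(0),v.rect(c,.06),cv2.boxPoints(cv2.minAreaRect(c.astype(np.float32))).tolist())
for c in v.blobs(v.mask((100,120,40),(125,255,255)),100,3)[:3]:print("blue",c.mean(0),v.rect(c,.01),c.min(0),c.max(0))
E
```

```text
time_s: 4.15
eef_pos: [0.636, -0.3291, 0.4059]
ee_rot: [-0.004, 3.141, -0.001]
contact_force: [-0.8, -1.4, 0.4]
width: 0.998
gripper_force: 0.0
[ 0.6359 -0.3292  0.4063]
[312 126]
202 26 [108 147 158]
grey [409.5945 167.477 ] [ 623.1053 -217.9809  234.6233  207.6189  -33.236 ] [[287.1864013671875, 203.97344970703125], [415.6162109375, 8.01870346069336], [567.5155029296875, 107.57437133789062], [439.085693359375, 303.52911376953125]]
grey [ 92.8743 167.0325] [ 704.6763 -582.2012  521.9461  224.6898  -16.5352] [[-1.1848458649486079e-14, 0.0], [206.0, 0.0], [206.0, 387.0], [0.0, 387.0]]
grey [601.258  299.2611] [787.9318   3.9588 129.0628  72.3913 -89.8281] [[542.0, 276.0], [639.0, 276.0], [639.0, 327.0], [542.0, 327.0]]
grey [313.9209 297.8925] [ 787.3921 -339.5503  243.0112  114.7551  -80.4183] [[219.0, 269.0], [413.0, 269.0], [413.0, 350.0], [219.0, 350.0]]
grey [305.1114  78.5149] [ 533.3876 -345.6506   84.1233   61.6756  -34.2065] [[255.2021942138672, 96.81151580810547], [305.35333251953125, 22.513526916503906], [358.234375, 58.20824432373047], [308.083251953125, 132.5062255859375]]
blue [594.5437 154.6619] [612.2274  17.4158 145.6086 137.1358  83.114 ] [531  88] [639 212]
blue [378.6469 320.7938] [ 856.8964 -244.7862  125.1047   78.8393  -89.0764] [337 298] [424 344]
blue [607.9922 289.9141] [802.5857  71.7121  89.2958   4.8058 -89.8273] [576 288] [639 291]
```

View pics/stand.png

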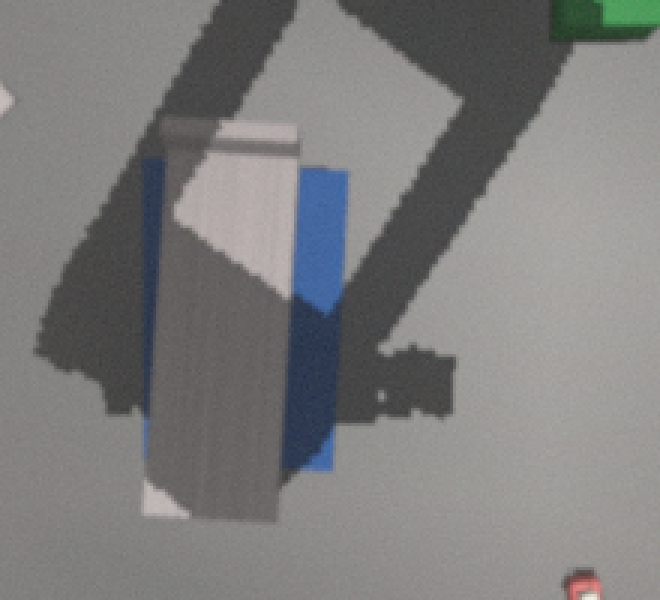

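Run:
```python
from h import *
d=np.load("stand.npz");v=View.__new__(View);v.K,v.R,v.c=d["K"],d["R"],d["c"]
f=lambda a:np.array(a)/3+[202,26]
U=v.pt(f([[143,515],[277,521]]),.0801);L=v.pt(f([[162,117],[299,125]]),.0505);I=v.pt(f([[163,138],[300,141]]),.052)
F=v.pt(f([[349,171],[333,471]]),.01)
for n,A in zip("ULIF",(U,L,I,F)):
    print(n,A*1e3,np.linalg.norm(A[1]-A[0])*1e3,A.mean(0)*1e3)
ax=U.mean(0)-L.mean(0);yaw=np.arctan2(ax[1],ax[0]);print("len",np.hypot(*ax[:2])*1e3,"yaw",np.degrees(yaw),np.degrees(np.arctan2(*(F[1]-F[0])[1::-1])))
u=np.array([np.cos(yaw),np.sin(yaw)])
print("seat from U",(U.mean(0)[:2]-u*.065*np.cos(np.radians(18)))*1e3)
```

```text
U [[ 649.8961 -404.1906   80.1   ]
 [ 651.9156 -358.0672   80.1   ]] 46.16764109491785 [ 650.9058 -381.1289   80.1   ]
L [[ 519.225  -396.3196   50.5   ]
 [ 521.5793 -350.32     50.5   ]] 46.05981008501267 [ 520.4022 -373.3198   50.5   ]
I [[ 525.9532 -396.0565   52.    ]
 [ 526.7601 -349.9671   52.    ]] 46.09647738739813 [ 526.3567 -373.0118   52.    ]
F [[ 532.3712 -334.0779   10.    ]
 [ 650.4953 -340.9505   10.    ]] 118.32389939605034 [ 591.4333 -337.5142   10.    ]
len 130.7371068749615 yaw -3.4243978711887197 -3.3297436959471924
seat from U [ 589.1975 -377.4364]
```

Run:
```python
from h import *
go([.4394,-.2419,.045],1.1)
```

```text
t 4.2 tcp [ 0.6359 -0.3292  0.4063] w 1.001 gf 0.0 F [0.0956 0.067  0.6897]
 dworld cm [-19.6502   8.7335 -20.6593]  shift cm (tool now) [19.654   8.7984 20.6281]  (tool after turn) [19.4789  9.1091 20.6593]  turn [-0.0009  0.0012 -0.0168]
```

```bash
python3 -m handwheel '[{"claw":1,"x":4.91,"y":2.2,"z":0,"rx":0,"ry":0,"rz":0},{"claw":1,"x":4.91,"y":2.2,"z":0,"rx":0,"ry":0,"rz":0},{"claw":1,"x":4.91,"y":2.2,"z":0,"rx":0,"ry":0,"rz":0},{"claw":1,"x":4.92,"y":2.2,"z":0,"rx":0,"ry":0,"rz":-0.017},{"claw":1,"x":0,"y":0,"z":4.5,"rx":0,"ry":0,"rz":0},{"claw":1,"x":0,"y":0,"z":4.5,"rx":0,"ry":0,"rz":0},{"claw":1,"x":0,"y":0,"z":4.5,"rx":0,"ry":0,"rz":0},{"claw":1,"x":0,"y":0,"z":0,"rx":0,"ry":0,"rz":0},{"claw":1,"x":0,"y":0,"z":0,"rx":0,"ry":0,"rz":0},{"claw":1,"x":0,"y":0,"z":0,"rx":0,"ry":0,"rz":0}]'
python3 - <<'E'
from h import *
go([.4394,-.2419,.045],1.1)
v=View("wrist")
for c in v.blobs(v.mask((8,60,90),(25,200,255)),200,3)[:4]:print("wood",c.mean(0),v.rect(c,.058))
E
```

```text
time_s: 5.45
eef_pos: [0.441, -0.2432, 0.2725]
ee_rot: [-0.03, 3.137, -0.006]
contact_force: [-0.2, 0.4, 0.2]
width: 1.001
gripper_force: 0.0
t 5.45 tcp [ 0.441  -0.2432  0.2725] w 1.001 gf 0.0 F [-0.2034  0.4434  0.2314]
 dworld cm [-0.1585  0.1291 -7.2819]  shift cm (tool now) [0.1869 0.1581 7.2806]  (tool after turn) [0.1559 0.1321 7.2819]  turn [-0.0036  0.0043 -0.    ]
wood [326.0437 214.9167] [ 436.9293 -241.2942   73.026    17.2248    0.6099]
wood [613.0758 335.3128] [523.8386 -20.4279  97.1979  31.5933  49.103 ]
wood [503.3063 381.991 ] [570.8167 -99.8175  48.2275  18.5778  35.1188]
```

```bash
python3 -m handwheel '[{"claw":1,"x":0.2,"y":0.17,"z":3,"rx":0,"ry":0,"rz":0},{"claw":1,"x":0,"y":0,"z":3,"rx":0,"ry":0,"rz":0},{"claw":1,"x":0,"y":0,"z":1.25,"rx":0,"ry":0,"rz":0},{"claw":1,"x":0,"y":0,"z":0,"rx":0,"ry":0,"rz":0},{"claw":1,"x":0,"y":0,"z":0,"rx":0,"ry":0,"rz":0},{"claw":0,"x":0,"y":0,"z":0,"rx":0,"ry":0,"rz":0},{"claw":0,"x":0,"y":0,"z":0,"rx":0,"ry":0,"rz":0},{"claw":0,"x":0,"y":0,"z":0,"rx":0,"ry":0,"rz":0},{"claw":0,"x":0,"y":0,"z":0,"rx":0,"ry":0,"rz":0},{"claw":0,"x":0,"y":0,"z":0,"rx":0,"ry":0,"rz":0}]' 70
python3 - <<'E'
from h import *
go([.4394,-.2419,.045],1.1)
E
```

```text
time_s: 6.75
eef_pos: [0.4384, -0.2412, 0.1978]
ee_rot: [-0.03, 3.14, -0.002]
contact_force: [-0.8, -1.4, 3.8]
width: 0.201
gripper_force: 69.5
t 6.75 tcp [ 0.4384 -0.2412  0.1978] w 0.201 gf 69.5 F [-0.7535 -1.3585  3.7902]
 dworld cm [ 0.1041 -0.068   0.1854]  shift cm (tool now) [-0.1029 -0.0703 -0.1852]  (tool after turn) [-0.1027 -0.07   -0.1854]  turn [-0.0013  0.001   0.0001]
```

```bash
python3 -m handwheel '[{"claw":0,"x":0,"y":0,"z":-3,"rx":0,"ry":0,"rz":0},{"claw":0,"x":0,"y":0,"z":-5,"rx":0,"ry":0,"rz":0},{"claw":0,"x":0,"y":0,"z":-5,"rx":0,"ry":0,"rz":0},{"claw":0,"x":0,"y":0,"z":-4,"rx":0,"ry":0,"rz":0},{"claw":0,"x":-3.32,"y":3.1,"z":0,"rx":0,"ry":0,"rz":0},{"claw":0,"x":-3.32,"y":3.1,"z":0,"rx":0,"ry":0,"rz":0},{"claw":0,"x":-3.32,"y":3.1,"z":0,"rx":0,"ry":0,"rz":0},{"claw":0,"x":-3.32,"y":3.1,"z":0,"rx":0,"ry":0,"rz":0},{"claw":0,"x":-3.32,"y":3.1,"z":0,"rx":0,"ry":0,"rz":0},{"claw":0,"x":0,"y":0,"z":0,"rx":0,"ry":0,"rz":0.136},{"claw":0,"x":0,"y":0,"z":0,"rx":0,"ry":0,"rz":0},{"claw":0,"x":0,"y":0,"z":0,"rx":0,"ry":0,"rz":0}]'
cat > lid.py <<'E'
from h import *
C=np.array([.611,.001]);a=np.radians(-6.7);ex=np.array([np.cos(a),np.sin(a)]);ey=np.array([-ex[1],ex[0]])
def F(x,y,z):return [*(C+ex*x+ey*y),z]
def inlid(P):d=np.atleast_2d(P)[:,:2]-C;return np.c_[d@ex,d@ey]*1000
def chips(v,z=.1):
    m=v.mask((0,0,120),(180,70,255))
    for c in v.blobs(m,12):
        q=inlid(v.pt(c.mean(0),z))[0]
        if abs(q[0])<56 and abs(q[1])<125 or (abs(q[0])<90 and 120<q[1]<260):print(" white",c.mean(0),"area",cv2.contourArea(c),"lid mm",q)
E
python3 - <<'E'
from lid import *
go(F(0,-.085,.1346),-6.7)
v=View("top","t2");chips(v)
v=View("wrist","w4")
for c in v.blobs(v.mask((50,120,30),(85,255,255)),100,3)[:2]:print("green",c.mean(0),c.min(0),c.max(0))
for c in v.blobs(v.mask((8,60,90),(25,200,255)),200,3)[:3]:print("wood",c.mean(0),c.min(0),c.max(0))
E
```

```text
time_s: 8.25
eef_pos: [0.6005, -0.0828, 0.3661]
ee_rot: [-0.181, -3.134, -0.001]
contact_force: [0.3, -0.1, -2.5]
width: 0.199
gripper_force: 69.6
t 8.25 tcp [ 0.6005 -0.0828  0.3661] w 0.199 gf 69.6 F [ 0.2623 -0.1003 -2.5276]
 dworld cm [ 0.0622 -0.0619 -7.6849]  shift cm (tool now) [-0.0849 -0.0572  7.6847]  (tool after turn) [-0.069  -0.0542  7.6849]  turn [ 0.0004 -0.0021  0.0014]
 white [377.55 165.6 ] area 14.0 lid mm [-45.052  -68.1047]
 white [355.5 145. ] area 15.0 lid mm [13.3421  7.1845]
 white [367.5    146.7857] area 17.0 lid mm [ 11.5207 -31.0552]
 white [344.5 150.5] area 13.0 lid mm [-7.7725 40.0102]
green [323.7968 194.1847] [288 167] [358 235]
wood [322.7365 265.6062] [301 193] [345 338]
```

View pics/w4.png

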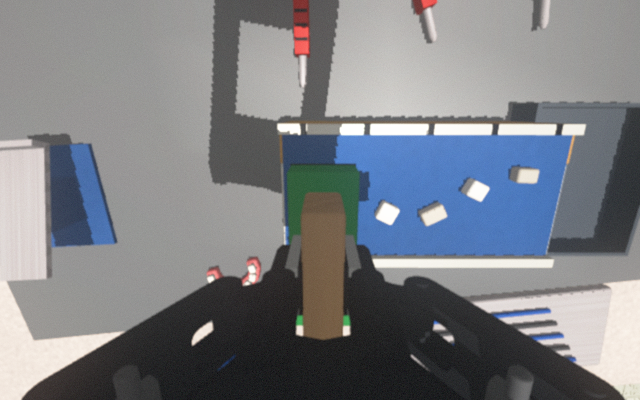

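The scraper is held square to the lid, with its base at (323,195) and four chips at (388,212), (433,214), (476,190) and (524,176). They all lie within its 90 mm width. Lowering it now.

```bash
python3 -m handwheel '[{"claw":0,"x":-0.1,"y":-0.1,"z":3,"rx":0,"ry":0,"rz":0},{"claw":0,"x":0,"y":0,"z":3,"rx":0,"ry":0,"rz":0},{"claw":0,"x":0,"y":0,"z":1.2,"rx":0,"ry":0,"rz":0},{"claw":0,"x":0,"y":0,"z":0.4,"rx":0,"ry":0,"rz":0},{"claw":0,"x":0,"y":0,"z":0,"rx":0,"ry":0,"rz":0},{"claw":0,"x":0,"y":0,"z":0,"rx":0,"ry":0,"rz":0}]'
python3 - <<'E'
from lid import *
go(F(0,-.085,.1346),-6.7)
E
```

```text
time_s: 9.1
eef_pos: [0.6025, -0.0839, 0.2927]
ee_rot: [0.183, 3.134, -0.001]
contact_force: [-0.8, -0.5, -2.7]
width: 0.2
gripper_force: 69.5
t 9.1 tcp [ 0.6025 -0.0839  0.2927] w 0.2 gf 69.5 F [-0.7771 -0.4724 -2.7318]
 dworld cm [-0.1414  0.0499 -0.3419]  shift cm (tool now) [0.1472 0.0332 0.3414]  (tool after turn) [0.1462 0.033  0.3419]  turn [-0.0005  0.0027  0.0002]
```

```bash
python3 -m handwheel '[{"claw":0,"x":0.1,"y":0,"z":0.2,"rx":0,"ry":0,"rz":0},{"claw":0,"x":0,"y":0,"z":0.1,"rx":0,"ry":0,"rz":0},{"claw":0,"x":0,"y":0,"z":0,"rx":0,"ry":0,"rz":0}]'
python3 -m handwheel '[{"claw":0,"x":0,"y":1.5,"z":0,"rx":0,"ry":0,"rz":0},{"claw":0,"x":0,"y":1.5,"z":0,"rx":0,"ry":0,"rz":0},{"claw":0,"x":0,"y":1.5,"z":0,"rx":0,"ry":0,"rz":0},{"claw":0,"x":0,"y":1.5,"z":0,"rx":0,"ry":0,"rz":0},{"claw":0,"x":0,"y":1.5,"z":0,"rx":0,"ry":0,"rz":0},{"claw":0,"x":0,"y":1.5,"z":0,"rx":0,"ry":0,"rz":0},{"claw":0,"x":0,"y":0,"z":0,"rx":0,"ry":0,"rz":0},{"claw":0,"x":0,"y":0,"z":0,"rx":0,"ry":0,"rz":0}]'
python3 - <<'E'
from lid import *
go(F(0,.005,.1346),-6.7)
E
```

```text
time_s: 9.48
eef_pos: [0.6008, -0.0835, 0.2881]
ee_rot: [-0.183, -3.136, -0.0]
contact_force: [0.2, 0.7, -3.1]
width: 0.196
gripper_force: 69.5
time_s: 10.48
eef_pos: [0.6114, 0.0057, 0.2881]
ee_rot: [-0.183, -3.136, 0.001]
contact_force: [-0.8, -0.1, -2.4]
width: 0.2
gripper_force: 69.5
t 10.47 tcp [0.6114 0.0057 0.2881] w 0.2 gf 69.5 F [-0.8361 -0.1318 -2.3519]
 dworld cm [0.0184 0.026  0.1152]  shift cm (tool now) [-0.0152  0.0279 -0.1152]  (tool after turn) [-0.0152  0.028  -0.1152]  turn [-0.0004 -0.      0.0003]
```

Good: there's no contact load and the height is right. Continuing past the end.

```bash
python3 -m handwheel '[{"claw":0,"x":0,"y":1.3,"z":0,"rx":0,"ry":0,"rz":0},{"claw":0,"x":0,"y":1.3,"z":0,"rx":0,"ry":0,"rz":0},{"claw":0,"x":0,"y":1.3,"z":0,"rx":0,"ry":0,"rz":0},{"claw":0,"x":0,"y":1.3,"z":0,"rx":0,"ry":0,"rz":0},{"claw":0,"x":0,"y":1.3,"z":0,"rx":0,"ry":0,"rz":0},{"claw":0,"x":0,"y":1.3,"z":0,"rx":0,"ry":0,"rz":0},{"claw":0,"x":0,"y":1.3,"z":0,"rx":0,"ry":0,"rz":0},{"claw":0,"x":0,"y":1.3,"z":0,"rx":0,"ry":0,"rz":0},{"claw":0,"x":0,"y":1.3,"z":0,"rx":0,"ry":0,"rz":0},{"claw":0,"x":0,"y":1,"z":0,"rx":0,"ry":0,"rz":0},{"claw":0,"x":0,"y":0,"z":0,"rx":0,"ry":0,"rz":0},{"claw":0,"x":0,"y":0,"z":0,"rx":0,"ry":0,"rz":0}]'
python3 -m handwheel '[{"claw":0,"x":0,"y":0,"z":-3,"rx":0,"ry":0,"rz":0},{"claw":0,"x":0,"y":0,"z":-5,"rx":0,"ry":0,"rz":0},{"claw":0,"x":0,"y":-5,"z":0,"rx":0,"ry":0,"rz":0},{"claw":0,"x":0,"y":-5,"z":0,"rx":0,"ry":0,"rz":0},{"claw":0,"x":0,"y":0,"z":0,"rx":0,"ry":0,"rz":0},{"claw":0,"x":0,"y":0,"z":0,"rx":0,"ry":0,"rz":0}]'
python3 - <<'E'
from lid import *
go(F(0,.03,.2),-6.7)
v=View("top","t3");print("top tray z");chips(v,.015)
v=View("wrist","w5");print("wrist");chips(v,.015)
E
```

```text
time_s: 11.98
eef_pos: [0.6262, 0.1317, 0.2881]
ee_rot: [-0.184, -3.136, 0.001]
contact_force: [0.8, -0.4, -1.9]
width: 0.201
gripper_force: 69.5
time_s: 12.72
eef_pos: [0.6144, 0.0321, 0.3682]
ee_rot: [-0.186, -3.136, -0.001]
contact_force: [0.6, 0.1, -2.1]
width: 0.199
gripper_force: 69.7
t 12.72 tcp [0.6144 0.0321 0.3682] w 0.199 gf 69.7 F [ 0.6397  0.0685 -2.1056]
 dworld cm [ 0.0085 -0.1263 -1.3464]  shift cm (tool now) [-0.0236 -0.1252  1.3463]  (tool after turn) [-0.0231 -0.1245  1.3464]  turn [ 0.0006 -0.0002 -0.0014]
top tray z
 white [310.25   150.1538] area 49.0 lid mm [ -0.2148 153.1451]
 white [329.2105 167.2105] area 12.5 lid mm [-51.7025  83.2582]
wrist
 white [490.3556 157.4045] area 85898.0 lid mm [-24.6888 214.82  ]
```

View pics/w5.png

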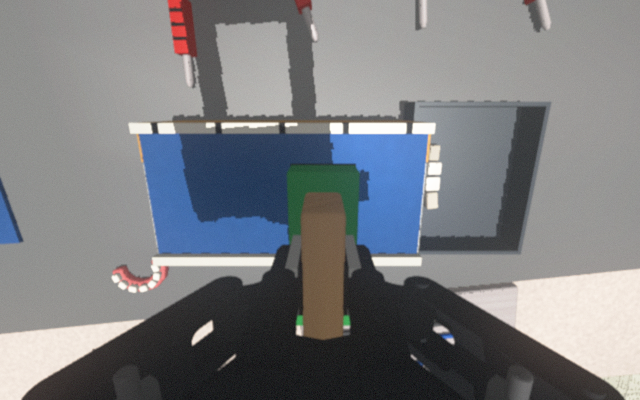

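All four chips are in the tray, at (434,153), (434,169), (433,184) and (431,200), and the lid is clear. Next, the scraper goes onto its stand.

```bash
cat >> lid.py <<'E'
S=np.array([.5895,-.3773,.060]);b=np.radians(-3.4);t=np.radians(18)
def seat(h):return S+h*np.array([-np.sin(t)*np.cos(b),-np.sin(t)*np.sin(b),np.cos(t)])
E
python3 - <<'E'
from lid import *
go(seat(.0431+.10),-3.4,-18)
E
```

```text
t 12.82 tcp [0.6145 0.0332 0.3681] w 0.198 gf 69.7 F [-0.3075  0.113  -2.9055]
 dworld cm [-11.6895 -40.5034  -2.4855]  shift cm (tool now) [  6.9132 -41.5866   2.4717]  (tool after turn) [  9.5813 -41.1253  -0.4998]  turn [-0.0086 -0.3143 -0.0565]
```

```bash
python3 -m handwheel '[{"claw":0,"x":0.86,"y":-5.2,"z":0,"rx":0,"ry":0,"rz":0},{"claw":0,"x":0.86,"y":-5.2,"z":0,"rx":0,"ry":0,"rz":0},{"claw":0,"x":0.86,"y":-5.2,"z":0,"rx":0,"ry":0,"rz":0},{"claw":0,"x":0.86,"y":-5.2,"z":0,"rx":0,"ry":0,"rz":0},{"claw":0,"x":0.86,"y":-5.2,"z":0,"rx":0,"ry":0,"rz":0},{"claw":0,"x":0.86,"y":-5.2,"z":0,"rx":0,"ry":0,"rz":0},{"claw":0,"x":0.86,"y":-5.2,"z":0,"rx":0,"ry":0,"rz":0},{"claw":0,"x":0.86,"y":-5.2,"z":0,"rx":0,"ry":0,"rz":0},{"claw":0,"x":0,"y":0,"z":2.4,"rx":0,"ry":-0.157,"rz":-0.028},{"claw":0,"x":0,"y":0,"z":0,"rx":0,"ry":-0.157,"rz":-0.028},{"claw":0,"x":0,"y":0,"z":0,"rx":0,"ry":0,"rz":0},{"claw":0,"x":0,"y":0,"z":0,"rx":0,"ry":0,"rz":0}]'
python3 - <<'E'
from lid import *
go(seat(.0431+.10),-3.4,-18);View("side","s5")
v=View("wrist","w6");
for c in v.blobs(v.mask((8,60,90),(25,200,255)),200,3)[:3]:print("wood",c.mean(0),c.min(0),c.max(0))
E
```

```text
time_s: 14.32
eef_pos: [0.4983, -0.372, 0.3446]
ee_rot: [0.084, 2.829, -0.026]
contact_force: [0.4, 0.2, -2.2]
width: 0.199
gripper_force: 70.7
t 14.32 tcp [ 0.4983 -0.372   0.3446] w 0.199 gf 70.7 F [ 0.4285  0.2421 -2.1717]
 dworld cm [-0.0679  0.0198 -0.1398]  shift cm (tool now) [0.1085 0.0169 0.1117]  (tool after turn) [0.1088 0.0157 0.1116]  turn [-0.009  -0.0023  0.0017]
wood [322.6903 266.3239] [301 193] [345 339]
wood [618.4973 122.8415] [583  96] [639 156]
wood [90.1214 15.6929] [56  0] [120  40]
```

View pics/w6.png

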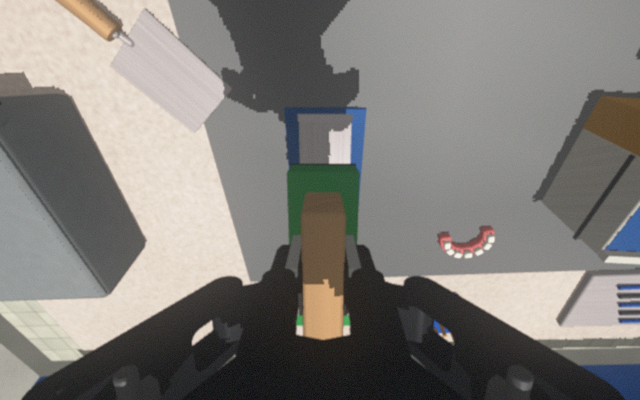

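The scraper is in line with the ramp below it (columns 299-352 against 289-358). Descending now.

```bash
python3 -m handwheel '[{"claw":0,"x":0.1,"y":0,"z":3,"rx":-0.006,"ry":0,"rz":0},{"claw":0,"x":0,"y":0,"z":3,"rx":0,"ry":0,"rz":0},{"claw":0,"x":0,"y":0,"z":2,"rx":0,"ry":0,"rz":0},{"claw":0,"x":0,"y":0,"z":1.2,"rx":0,"ry":0,"rz":0},{"claw":0,"x":0,"y":0,"z":0.4,"rx":0,"ry":0,"rz":0},{"claw":0,"x":0,"y":0,"z":0,"rx":0,"ry":0,"rz":0},{"claw":0,"x":0,"y":0,"z":0,"rx":0,"ry":0,"rz":0}]'
python3 - <<'E'
from lid import *
go(seat(.0431),-3.4,-18)
E
```

```text
time_s: 15.3
eef_pos: [0.5265, -0.3751, 0.2538]
ee_rot: [0.084, 2.825, -0.02]
contact_force: [0.4, -0.7, -2.6]
width: 0.201
gripper_force: 70.8
t 15.3 tcp [ 0.5265 -0.3751  0.2538] w 0.201 gf 70.8 F [ 0.4164 -0.6664 -2.6165]
 dworld cm [ 0.1961  0.1454 -0.5659]  shift cm (tool now) [-0.0025  0.1594  0.5953]  (tool after turn) [-0.0031  0.1568  0.596 ]  turn [-0.0044  0.0012  0.0006]
```

```bash
python3 -m handwheel '[{"claw":0,"x":0,"y":0.13,"z":0.3,"rx":0,"ry":0,"rz":0},{"claw":0,"x":0,"y":0,"z":0.15,"rx":0,"ry":0,"rz":0},{"claw":0,"x":0,"y":0,"z":0,"rx":0,"ry":0,"rz":0},{"claw":0,"x":0,"y":0,"z":0,"rx":0,"ry":0,"rz":0}]'; python3 -m handwheel '[{"claw":0,"x":0,"y":0,"z":0.1,"rx":0,"ry":0,"rz":0},{"claw":0,"x":0,"y":0,"z":0,"rx":0,"ry":0,"rz":0},{"claw":0,"x":0,"y":0,"z":0,"rx":0,"ry":0,"rz":0}]'
python3 - <<'E'
from lid import *
go(seat(.0431),-3.4,-18)
E
```

```text
time_s: 15.8
eef_pos: [0.5278, -0.3735, 0.2483]
ee_rot: [0.084, 2.827, -0.018]
contact_force: [0.9, 0.8, -2.6]
width: 0.199
gripper_force: 70.8
time_s: 16.18
eef_pos: [0.528, -0.3736, 0.2479]
ee_rot: [0.084, 2.827, -0.018]
contact_force: [-4.9, 0.2, 3.1]
width: 0.203
gripper_force: 72.0
t 16.18 tcp [ 0.528  -0.3736  0.2479] w 0.203 gf 72.0 F [-4.9076  0.1969  3.1144]
 dworld cm [ 0.0477 -0.0025  0.018 ]  shift cm (tool now) [-0.0509  0.0003 -0.0023]  (tool after turn) [-0.0509  0.0003 -0.0023]  turn [-0.0032 -0.0003  0.0006]
```

Light contact with the ramp at the expected pose. Releasing.

```bash
python3 -m handwheel '[{"claw":0.25,"x":0,"y":0,"z":0.03,"rx":0,"ry":0,"rz":0},{"claw":0.35,"x":0,"y":0,"z":0,"rx":0,"ry":0,"rz":0},{"claw":0.6,"x":0,"y":0,"z":0,"rx":0,"ry":0,"rz":0},{"claw":0.6,"x":0,"y":0,"z":0,"rx":0,"ry":0,"rz":0},{"claw":0.6,"x":0,"y":0,"z":0,"rx":0,"ry":0,"rz":0},{"claw":0.6,"x":0,"y":0,"z":-2,"rx":0,"ry":0,"rz":0},{"claw":0.6,"x":0,"y":0,"z":-3,"rx":0,"ry":0,"rz":0},{"claw":0.6,"x":0,"y":0,"z":-5,"rx":0,"ry":0,"rz":0},{"claw":0.6,"x":0,"y":0,"z":-2,"rx":0,"ry":0.157,"rz":0},{"claw":0.6,"x":0,"y":0,"z":0,"rx":0,"ry":0.157,"rz":0},{"claw":0.6,"x":0,"y":0,"z":0,"rx":0,"ry":0,"rz":0},{"claw":0.6,"x":0,"y":0,"z":0,"rx":0,"ry":0,"rz":0}]'
python3 - <<'E'
from lid import *
go([.42,0,.25],0)
v=View("wrist","w7")
for c in v.blobs(v.mask((50,120,30),(85,255,255)),100,3)[:2]:print("green",c.mean(0),c.min(0),c.max(0))
for c in v.blobs(v.mask((8,60,90),(25,200,255)),200,3)[:3]:print("wood",c.mean(0),v.rect(c,.115))
v=View("top")
for c in v.blobs(v.red(),15,5):print("red",v.rect(c,.022))
p=v.pix([S])[0].astype(int);cv2.imwrite("pics/t7.png",cv2.resize(v.im[p[1]-50:p[1]+50,p[0]-60:p[0]+60,::-1],None,fx=5,fy=5))
E
```

```text
time_s: 17.68
eef_pos: [0.4911, -0.3708, 0.3613]
ee_rot: [0.094, 3.138, -0.004]
contact_force: [0.1, -0.1, -1.0]
width: 0.6
gripper_force: 0.0
t 17.68 tcp [ 0.4911 -0.3708  0.3613] w 0.6 gf 0.0 F [ 0.0982 -0.1338 -0.9632]
 dworld cm [-7.1071 37.0784  4.3434]  shift cm (tool now) [ 9.3029 36.5752 -4.4608]  (tool after turn) [ 7.1071 37.0784 -4.3434]  turn [-0.0027  0.002  -0.0598]
green [336.4677 288.8209] [329 243] [339 336]
green [306.9791 289.8534] [305 243] [310 336]
wood [595.1765 223.9882] [ 511.4726 -162.8129   79.4674   45.4963   60.8283]
wood [322.1269 298.0711] [ 570.2722 -376.6853   80.9916   17.4576   -2.9282]
wood [118.8342 121.228 ] [ 418.4077 -510.1117   66.7367   14.8506   40.134 ]
red [280.4465 793.6468  81.9618  37.9948  -1.3486]
red [448.9948 -86.3808  47.9247  15.841   -7.1671]
red [422.0049 145.7211  46.5595  13.2967  -0.5719]
red [423.6792  28.199   49.0686  13.7221  12.9491]
red [441.6925 248.1206  49.7123  13.6339  19.7317]
```

View pics/w7.png

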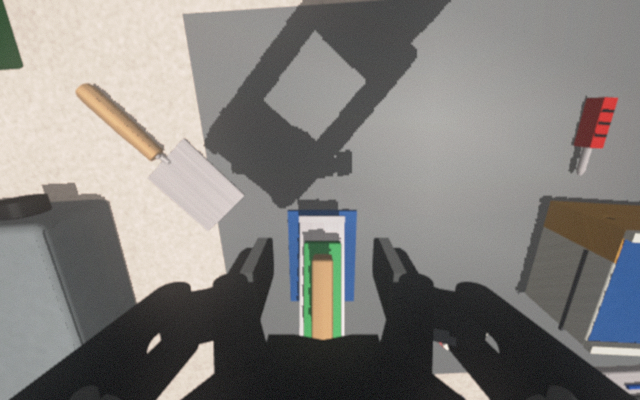

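The scraper is seated squarely and centred on the ramp, with its base at (305-341, 243+). Next is the first pin, A near (449,-85). I'll also measure the socket marks on the lip.

Run:
```python
from lid import *
go([.449,-.085,.16],-6.9)
```

```text
t 17.77 tcp [ 0.4908 -0.3708  0.3608] w 0.599 gf 0.0 F [ 0.7373 -0.266  -0.0974]
 dworld cm [-4.1834 28.581  -4.6141]  shift cm (tool now) [ 5.898  28.288   4.5458]  (tool after turn) [ 7.5867 27.8714  4.6141]  turn [-0.0023  0.0008  0.0602]
```

```bash
python3 -m handwheel '[{"claw":0.6,"x":1,"y":4.72,"z":0.75,"rx":0,"ry":0,"rz":0},{"claw":0.6,"x":1,"y":4.72,"z":0.75,"rx":0,"ry":0,"rz":0},{"claw":0.6,"x":1,"y":4.72,"z":0.75,"rx":0,"ry":0,"rz":0},{"claw":0.6,"x":1,"y":4.72,"z":0.75,"rx":0,"ry":0,"rz":0},{"claw":0.6,"x":1,"y":4.72,"z":0.75,"rx":0,"ry":0,"rz":0},{"claw":0.6,"x":1,"y":4.72,"z":0.75,"rx":0,"ry":0,"rz":0.06},{"claw":0.6,"x":0,"y":0,"z":0,"rx":0,"ry":0,"rz":0},{"claw":0.6,"x":0,"y":0,"z":0,"rx":0,"ry":0,"rz":0},{"claw":0.6,"x":0,"y":0,"z":0,"rx":0,"ry":0,"rz":0}]'
cat >> lid.py <<'E'
def marks(v):
    "black marks on the front lip: sample the lip's top midline (z 98 mm) and report dark runs in flask y"
    ys=np.arange(-.125,.125,.0005);out=[]
    for x in(-.060,-.058,-.056):
        q=v.pix([F(x,y,.098) for y in ys]).astype(np.float32)
        out.append(cv2.remap(v.hsv[:,:,2],q[:,0][None],q[:,1][None],cv2.INTER_LINEAR,borderValue=255)[0])
    g=np.array(out)
    for k,r in enumerate(g):
        d=np.diff(np.r_[0,(r<90)*1,0]);print(" lip row",k,[(round((ys[a]+ys[b-1])*500,1),round((b-a)*.5,1)) for a,b in zip(np.where(d==1)[0],np.where(d==-1)[0]) if b-a>3])
E
python3 - <<'E'
from lid import *
go([.449,-.085,.021],-6.9)
v=View("wrist","w8")
for c in v.blobs(v.red(),100,5)[:4]:print("red",c.mean(0),v.rect(c,.022))
for c in v.blobs(v.mask((100,120,40),(125,255,255)),300,5)[:2]:print("blue",c.mean(0),v.rect(c,.09))
marks(v)
E
```

```text
time_s: 18.9
eef_pos: [0.4487, -0.086, 0.3158]
ee_rot: [0.19, 3.135, -0.006]
contact_force: [0.4, -0.4, -0.6]
width: 0.601
gripper_force: 0.0
t 18.9 tcp [ 0.4487 -0.086   0.3158] w 0.601 gf 0.0 F [ 0.4322 -0.443  -0.5769]
 dworld cm [  0.0303   0.0992 -14.0064]  shift cm (tool now) [ 0.0009  0.1505 14.006 ]  (tool after turn) [-0.0182  0.1021 14.0064]  turn [-0.0035  0.0013 -0.0008]
red [580.6163 128.936 ] [420.3212 140.3769  49.5044  28.2487   0.2705]
red [449.626  146.2824] [420.6599  28.9827  49.7437  14.0187  13.7564]
red [323.7385 189.4154] [445.8148 -85.2919  51.1359  12.9619  -5.7252]
blue [ 74.6531 310.9306] [ 505.228  -280.7682   56.4866   56.2086   10.8571]
blue [455.7836 374.2982] [598.7966   3.6196  80.0111  25.1322  31.1096]
 lip row 0 [(np.float64(-124.2), np.float64(2.0)), (np.float64(-99.7), np.float64(3.0)), (np.float64(-75.5), np.float64(20.5)), (np.float64(-22.5), np.float64(77.5)), (np.float64(42.8), np.float64(44.0)), (np.float64(100.3), np.float64(4.0))]
 lip row 1 [(np.float64(-121.2), np.float64(8.0)), (np.float64(-99.2), np.float64(4.0)), (np.float64(-79.7), np.float64(30.0)), (np.float64(-22.5), np.float64(77.5)), (np.float64(45.3), np.float64(45.0)), (np.float64(100.3), np.float64(4.0))]
 lip row 2 [(np.float64(-117.2), np.float64(16.0)), (np.float64(-83.5), np.float64(39.5)), (np.float64(-22.5), np.float64(78.5)), (np.float64(47.0), np.float64(46.5))]
```

View pics/w8.png

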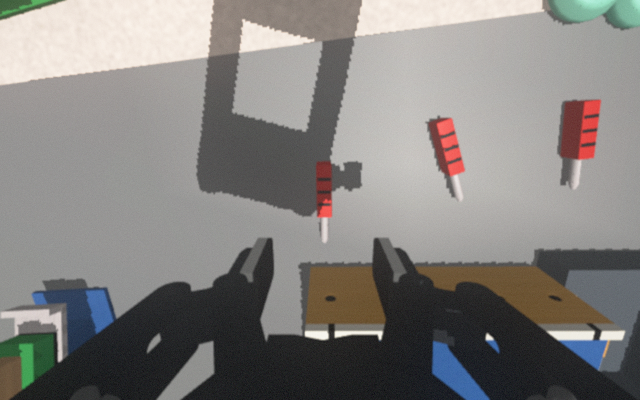

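The pin is at (324,189), centred between the fingers. The lip marks fall at -99.7 and +100.3 mm, so the flask pose is good to about 0.3 mm. Sockets 0 and 4 are visible at (331,298) and (555,298). I'll check those against the front plane while descending.

```bash
python3 -m handwheel '[{"claw":0.6,"x":0.25,"y":0.05,"z":4,"rx":0,"ry":0,"rz":0},{"claw":0.6,"x":0,"y":0,"z":4,"rx":0,"ry":0,"rz":0},{"claw":0.6,"x":0,"y":0,"z":4,"rx":0,"ry":0,"rz":0},{"claw":0.6,"x":0,"y":0,"z":1,"rx":0,"ry":0,"rz":0},{"claw":0.6,"x":0,"y":0,"z":0.6,"rx":0,"ry":0,"rz":0},{"claw":0.6,"x":0,"y":0,"z":0,"rx":0,"ry":0,"rz":0},{"claw":0.6,"x":0,"y":0,"z":0,"rx":0,"ry":0,"rz":0}]' 60
python3 - <<'E'
from lid import *
go([.446,-.0852,.021],-6.3)
im=cv2.imread("pics/w8.png")
v=View.__new__(View);w=View("wrist")
v.K=w.K
d=bot.get_image("wrist");T=np.eye(4);T[:3,:3]=Ro.from_rotvec([.19,3.135,-.006]).as_matrix();T[:3,3]=[.4487,-.086,.3158];T=T@d["mount"];v.R,v.c=T[:3,:3],T[:3,3]
print("sock0,4 at z55:",inlid(v.pt([[331,298],[555,298]],.055)))
E
```

```text
time_s: 19.82
eef_pos: [0.4467, -0.0848, 0.1807]
ee_rot: [0.188, 3.133, -0.006]
contact_force: [0.5, 0.3, 0.3]
width: 0.6
gripper_force: 0.0
t 19.82 tcp [ 0.4467 -0.0848  0.1807] w 0.6 gf 0.0 F [0.4873 0.2718 0.3277]
 dworld cm [-0.0657 -0.0403 -0.4964]  shift cm (tool now) [ 0.0619 -0.046   0.4964]  (tool after turn) [ 0.0609 -0.0473  0.4964]  turn [-0.0038  0.0029 -0.0099]
sock0,4 at z55: [[-62.7978 -98.8771]
 [-62.4814 100.3523]]
```

```bash
sed -i 's/C=np.array(\[.611,.001\])/C=np.array([.611,.0014])/' lid.py; python3 -m handwheel '[{"claw":0.6,"x":0.05,"y":-0.04,"z":0.5,"rx":0,"ry":0,"rz":-0.008},{"claw":0.6,"x":0,"y":0,"z":0,"rx":0,"ry":0,"rz":0},{"claw":0,"x":0,"y":0,"z":0,"rx":0,"ry":0,"rz":0},{"claw":0,"x":0,"y":0,"z":0,"rx":0,"ry":0,"rz":0},{"claw":0,"x":0,"y":0,"z":0,"rx":0,"ry":0,"rz":0},{"claw":0,"x":0,"y":0,"z":0,"rx":0,"ry":0,"rz":0},{"claw":0,"x":0,"y":0,"z":0,"rx":0,"ry":0,"rz":0}]' 70
python3 - <<'E'
from lid import *
go(F(-.125,-.1,.070),-6.7)
E
```

```text
time_s: 20.8
eef_pos: [0.4455, -0.0849, 0.1746]
ee_rot: [0.176, 3.136, -0.005]
contact_force: [-0.6, -0.6, 1.7]
width: 0.146
gripper_force: 69.0
t 20.8 tcp [ 0.4455 -0.0849  0.1746] w 0.146 gf 69.0 F [-0.5685 -0.5577  1.7355]
 dworld cm [2.972  0.1535 5.0143]  shift cm (tool now) [-2.9393  0.4683 -5.014 ]  (tool after turn) [-2.9338  0.4992 -5.0143]  turn [-0.0032  0.0006  0.0051]
```

```bash
python3 -m handwheel '[{"claw":0,"x":0,"y":0,"z":-2.2,"rx":0,"ry":0,"rz":0},{"claw":0,"x":0,"y":0.47,"z":-2.2,"rx":0,"ry":0,"rz":0.005},{"claw":0,"x":0,"y":0,"z":0,"rx":0,"ry":0,"rz":0},{"claw":0,"x":0,"y":0,"z":0,"rx":0,"ry":0,"rz":0},{"claw":0,"x":0,"y":0,"z":0,"rx":0,"ry":0,"rz":0}]'
python3 - <<'E'
from lid import *
go(F(-.125,-.1,.0639),-6.7)
s=[bot.get_state()["eef_pos"] for _ in range(4)];print(np.array(s))
v=View("wrist","w9")
for c in v.blobs(v.red(),100,3)[:4]:print("red",c.mean(0),c.min(0),c.max(0))
E
```

```text
time_s: 21.42
eef_pos: [0.4452, -0.0798, 0.2172]
ee_rot: [-0.183, -3.134, 0.004]
contact_force: [0.8, 0.5, -1.0]
width: 0.14
gripper_force: 68.7
t 21.43 tcp [ 0.4452 -0.0798  0.2172] w 0.14 gf 68.7 F [ 0.8206  0.4814 -0.9991]
 dworld cm [ 3.0036 -0.3484  0.1392]  shift cm (tool now) [-3.0234  0.0038 -0.1462]  (tool after turn) [-3.0237  0.0044 -0.1392]  turn [-0.0025 -0.0023  0.0001]
[[ 0.4452 -0.0798  0.2172]
 [ 0.4452 -0.0798  0.2172]
 [ 0.4452 -0.0798  0.2172]
 [ 0.4452 -0.0798  0.2172]]
red [503.6522 172.5435] [476 131] [529 218]
red [322.6136 300.7197] [308 281] [337 322]
red [322.5827 232.7559] [308 213] [338 252]
red [322.5114 266.5   ] [309 258] [337 275]
```

View pics/w9.png

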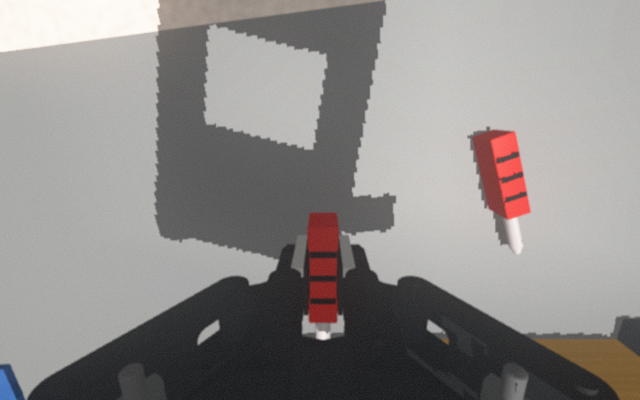

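The pin is held straight (column 322-323 along its whole length), with the probe towards the flask. Advancing to just short of the socket.

```bash
python3 -m handwheel '[{"claw":0,"x":-1.5,"y":0,"z":-0.1,"rx":0,"ry":0,"rz":0},{"claw":0,"x":-1.5,"y":0,"z":0,"rx":0,"ry":0,"rz":0},{"claw":0,"x":0,"y":0,"z":0,"rx":0,"ry":0,"rz":0},{"claw":0,"x":0,"y":0,"z":0,"rx":0,"ry":0,"rz":0}]' >/dev/null
for i in 1 2 3; do python3 -m handwheel '[{"claw":0,"x":0,"y":0,"z":0,"rx":0,"ry":0,"rz":0}]' | grep -E 'eef|contact'; done
python3 - <<'E'
from lid import *
go(F(-.125,-.1,.0639),-6.7)
E
```

```text
eef_pos: [0.4752, -0.0833, 0.2191]
contact_force: [-0.9, 0.4, -0.7]
eef_pos: [0.4753, -0.0834, 0.2193]
contact_force: [-0.0, -0.1, 0.4]
eef_pos: [0.4754, -0.0835, 0.2194]
contact_force: [-0.4, -0.2, -0.7]
t 22.35 tcp [ 0.4754 -0.0835  0.2194] w 0.146 gf 68.7 F [-0.4119 -0.1882 -0.6784]
 dworld cm [-0.0214  0.012  -0.0759]  shift cm (tool now) [0.0226 0.0096 0.0759]  (tool after turn) [0.0226 0.0094 0.0759]  turn [-0.003 -0.     0.   ]
```

```bash
python3 -m handwheel '[{"claw":0,"x":-0.5,"y":0,"z":0.05,"rx":0,"ry":0,"rz":0},{"claw":0,"x":-0.5,"y":0,"z":0,"rx":0,"ry":0,"rz":0},{"claw":0,"x":-0.4,"y":0,"z":0,"rx":0,"ry":0,"rz":0},{"claw":0,"x":0,"y":0,"z":0,"rx":0,"ry":0,"rz":0},{"claw":0,"x":0,"y":0,"z":0,"rx":0,"ry":0,"rz":0}]'
python3 - <<'E'
from lid import *
go(F(-.139+.028,-.1,.0639),-6.7)
E
```

```text
time_s: 22.98
eef_pos: [0.4894, -0.0851, 0.2187]
ee_rot: [-0.183, -3.136, 0.005]
contact_force: [0.5, 0.4, -0.7]
width: 0.148
gripper_force: 68.7
t 22.98 tcp [ 0.4894 -0.0851  0.2187] w 0.148 gf 68.7 F [ 0.485   0.412  -0.7083]
 dworld cm [-0.0344  0.0126 -0.0127]  shift cm (tool now) [0.0356 0.0085 0.0127]  (tool after turn) [0.0356 0.0085 0.0127]  turn [-0.0029 -0.0004  0.0001]
```

```bash
python3 -m handwheel '[{"claw":0,"x":-0.5,"y":0,"z":0,"rx":0,"ry":0,"rz":0},{"claw":0,"x":-0.5,"y":0,"z":0,"rx":0,"ry":0,"rz":0},{"claw":0,"x":-0.5,"y":0,"z":0,"rx":0,"ry":0,"rz":0},{"claw":0,"x":0,"y":0,"z":0,"rx":0,"ry":0,"rz":0},{"claw":0,"x":0,"y":0,"z":0,"rx":0,"ry":0,"rz":0}]' | grep -E 'eef|contact';python3 -m handwheel '[{"claw":0,"x":-0.3,"y":0,"z":0,"rx":0,"ry":0,"rz":0},{"claw":0,"x":-0.2,"y":0,"z":0,"rx":0,"ry":0,"rz":0},{"claw":0,"x":0,"y":0,"z":0,"rx":0,"ry":0,"rz":0},{"claw":0,"x":0,"y":0,"z":0,"rx":0,"ry":0,"rz":0}]' | grep -E 'eef|contact'
python3 - <<'E'
from lid import *
go(F(-.0885,-.1,.0639),-6.7)
E
```

```text
eef_pos: [0.5043, -0.0868, 0.2187]
contact_force: [-0.2, -0.1, -0.3]
eef_pos: [0.5089, -0.0874, 0.2186]
contact_force: [-3.3, 0.6, 1.5]
t 24.1 tcp [ 0.5089 -0.0874  0.2186] w 0.147 gf 69.0 F [-3.3424  0.604   1.4892]
 dworld cm [ 0.2558 -0.024  -0.0017]  shift cm (tool now) [-0.2569  0.006   0.0013]  (tool after turn) [-0.2569  0.0061  0.0017]  turn [-0.0029 -0.0016  0.0001]
```

```bash
for i in 1 2 3; do python3 -m handwheel '[{"claw":0,"x":-0.15,"y":0,"z":0,"rx":0,"ry":0,"rz":0},{"claw":0,"x":0,"y":0,"z":0,"rx":0,"ry":0,"rz":0},{"claw":0,"x":0,"y":0,"z":0,"rx":0,"ry":0,"rz":0}]' | grep -E 'eef|contact'; done
```

```text
eef_pos: [0.5095, -0.0874, 0.2184]
contact_force: [-6.9, 0.8, 4.9]
eef_pos: [0.51, -0.0874, 0.2181]
contact_force: [-11.0, 0.5, 6.3]
eef_pos: [0.5106, -0.0875, 0.2179]
contact_force: [-15.1, 0.4, 9.4]
```

Run:
```python
from lid import *
v=View("wrist","w10");st=bot.get_state()
m=v.red();m[:,:290]=0;m[:,360:]=0
r=np.where(m.any(1))[0];print("rows",r.min(),r.max())
p=np.array([[322.5,r.min()],[322.5,r.max()]])
for z in(.066,.044):print(z,inlid(v.pt(p,z)))
print("grasp",inlid([st["eef_pos"]]))
# brightness profile down the pin's side columns near its front end
for c in(310,322,335):print(c,[tuple(v.im[r_,c]) for r_ in range(r.max()-3,r.max()+10,2)])
for n in("top","side"):
    u=View(n)
    for c in u.blobs(u.red(),10,3):
        q=inlid(u.pt(c.mean(0),.066))[0]
        if -140<q[0]<-60 and -120<q[1]<120:print(n,u.rect(c,.066),q,inlid(u.pt(c,.066)).min(0),inlid(u.pt(c,.066)).max(0))
```

```text
rows 213 322
0.066 [[-120.3108 -100.0886]
 [ -65.2471 -100.0494]]
0.044 [[-113.0831 -100.1505]
 [ -48.0764 -100.1043]]
grasp [[-89.3506 -99.9841]]
310 [(np.uint8(138), np.uint8(42), np.uint8(38)), (np.uint8(137), np.uint8(41), np.uint8(35)), (np.uint8(130), np.uint8(81), np.uint8(49)), (np.uint8(123), np.uint8(95), np.uint8(53)), (np.uint8(128), np.uint8(98), np.uint8(60)), (np.uint8(128), np.uint8(99), np.uint8(59)), (np.uint8(129), np.uint8(100), np.uint8(60))]
322 [(np.uint8(139), np.uint8(37), np.uint8(32)), (np.uint8(137), np.uint8(33), np.uint8(31)), (np.uint8(128), np.uint8(78), np.uint8(47)), (np.uint8(123), np.uint8(93), np.uint8(53)), (np.uint8(125), np.uint8(95), np.uint8(54)), (np.uint8(127), np.uint8(96), np.uint8(54)), (np.uint8(128), np.uint8(96), np.uint8(59))]
335 [(np.uint8(137), np.uint8(37), np.uint8(35)), (np.uint8(138), np.uint8(41), np.uint8(36)), (np.uint8(127), np.uint8(78), np.uint8(49)), (np.uint8(128), np.uint8(95), np.uint8(55)), (np.uint8(127), np.uint8(97), np.uint8(57)), (np.uint8(126), np.uint8(96), np.uint8(55)), (np.uint8(126), np.uint8(96), np.uint8(57))]
side [490.0681 -94.2878  24.278    8.4552  68.7669] [-109.4383 -109.9775] [-116.0805 -120.9459] [-102.6365  -97.7495]
```

```bash
for i in 1 2 3 4; do python3 -m handwheel '[{"claw":0,"x":-0.2,"y":0,"z":0.04,"rx":0,"ry":0,"rz":0},{"claw":0,"x":0,"y":0,"z":0,"rx":0,"ry":0,"rz":0},{"claw":0,"x":0,"y":0,"z":0,"rx":0,"ry":0,"rz":0}]' 110 | grep -E 'eef|contact'; done
python3 - <<'E'
from lid import *
v=View("wrist");st=bot.get_state();print(st["ee_rot"],st["torque"])
m=v.red();m[:,:290]=0;m[:,360:]=0
r=np.where(m.any(1))[0];print("rows",r.min(),r.max());p=np.array([[322.5,r.min()],[322.5,r.max()]])
for z in(.066,.044):print(z,inlid(v.pt(p,z)))
print("grasp",inlid([st["eef_pos"]]))
E
```

```text
eef_pos: [0.5114, -0.0876, 0.2178]
contact_force: [-21.1, 1.0, 18.2]
eef_pos: [0.5122, -0.0877, 0.2177]
contact_force: [-27.5, 0.2, 25.4]
eef_pos: [0.513, -0.0877, 0.2176]
contact_force: [-34.8, 1.7, 33.6]
eef_pos: [0.5138, -0.0878, 0.2176]
contact_force: [-41.2, 1.6, 41.9]
[-0.1786 -3.1059  0.001 ] [ 0.1277  5.4964 -0.1448]
rows 213 323
0.066 [[-119.8781 -100.0983]
 [ -64.907   -99.9891]]
0.044 [[-113.1041 -100.1492]
 [ -48.291  -100.0204]]
grasp [[-86.1485 -99.9521]]
```

The tool is starting to pitch, so the pin is against a hard stop or wedged. I'll relax, release, and measure the pin against the flask's own edge.

```bash
python3 -m handwheel '[{"claw":0,"x":0.5,"y":0,"z":-0.08,"rx":0,"ry":0,"rz":0},{"claw":0,"x":0.5,"y":0,"z":-0.08,"rx":0,"ry":0,"rz":0},{"claw":0,"x":0.1,"y":0,"z":0,"rx":0,"ry":0,"rz":0},{"claw":0,"x":0,"y":0,"z":0,"rx":0,"ry":0,"rz":0}]' 60 | grep -E 'eef|contact'
python3 -m handwheel '[{"claw":0.45,"x":0,"y":0,"z":0,"rx":0,"ry":0,"rz":0},{"claw":0.45,"x":0,"y":0,"z":0,"rx":0,"ry":0,"rz":0},{"claw":0.45,"x":0,"y":0,"z":0,"rx":0,"ry":0,"rz":0},{"claw":0.45,"x":0,"y":0,"z":-3,"rx":0,"ry":0,"rz":0},{"claw":0.45,"x":1,"y":0,"z":-5,"rx":0,"ry":0,"rz":0},{"claw":0.45,"x":0,"y":0,"z":-5,"rx":0,"ry":0,"rz":0},{"claw":0.45,"x":0,"y":0,"z":0,"rx":0,"ry":0,"rz":0},{"claw":0.45,"x":0,"y":0,"z":0,"rx":0,"ry":0,"rz":0},{"claw":0.45,"x":0,"y":0,"z":0,"rx":0,"ry":0,"rz":0},{"claw":0.45,"x":0,"y":0,"z":0,"rx":0,"ry":0,"rz":0}]'
cat >> lid.py <<'E'
def home(v,y0,show=None):
    "red grip near flask y0 (mm): its measured extent in lid x at top (z 66) and bottom (z 44) planes, against the lip's front edge"
    for c in v.blobs(v.red(),60,5):
        q=inlid(v.pt(c,.066))
        if abs(q[:,1].mean()-y0)<15 and q[:,0].min()<-80:
            print(" red y0",y0,"z66",q.min(0),q.max(0),"z44",inlid(v.pt(c,.044)).min(0));break
    # lip front edge: brightness jump along x at z 98, a bit beside the mark
    xs=np.arange(-.075,-.05,.00025);P=[]
    for dy in(-12,-9,9,12):
        q=v.pix([F(x,(y0+dy)/1e3,.098) for x in xs]).astype(np.float32)
        g=cv2.remap(v.hsv[:,:,1],q[:,0][None],q[:,1][None],cv2.INTER_LINEAR)[0].astype(float)
        P.append(xs[np.argmin(np.diff(cv2.GaussianBlur(g[None],(9,1),0)[0]))]*1e3)
    print(" lip edge x (want -62):",np.array(P))
E
python3 - <<'E'
from lid import *
v=View("wrist","w11");home(v,-100)
print(v.pix([F(-.062,-.1,.066),F(-.062,-.1,.055),F(-.112,-.1,.066)]))
E
```

```text
eef_pos: [0.5094, -0.0873, 0.2181]
contact_force: [-7.1, 0.2, 2.7]
time_s: 28.68
eef_pos: [0.5005, -0.0859, 0.3472]
ee_rot: [-0.183, -3.133, 0.003]
contact_force: [0.2, -0.5, -0.0]
width: 0.449
gripper_force: 0.0
 red y0 -100 z66 [-118.2003 -106.8614] [-66.3921 -92.4109] z44 [-113.6261 -107.522 ]
 lip edge x (want -62): [-67.75 -68.   -68.   -68.  ]
[[322.5572 237.4875]
 [322.588  232.8414]
 [322.5592 184.0237]]
```

```bash
python3 -m handwheel '[{"claw":0,"x":4,"y":0,"z":0,"rx":0,"ry":0,"rz":0},{"claw":0,"x":0,"y":0,"z":4,"rx":0,"ry":0,"rz":0},{"claw":0,"x":0,"y":0,"z":4,"rx":0,"ry":0,"rz":0},{"claw":0,"x":0,"y":0,"z":4.5,"rx":0,"ry":0,"rz":0},{"claw":0,"x":0,"y":0,"z":0,"rx":0,"ry":0,"rz":0},{"claw":0,"x":0,"y":0,"z":0,"rx":0,"ry":0,"rz":0},{"claw":0,"x":0,"y":0,"z":0,"rx":0,"ry":0,"rz":0},{"claw":0,"x":0,"y":0,"z":0,"rx":0,"ry":0,"rz":0},{"claw":0,"x":0,"y":0,"z":0,"rx":0,"ry":0,"rz":0}]' | grep -E 'eef|contact|width'
python3 - <<'E'
from lid import *
go(F(-.123,-.1,.223-bot.grasp_offset),-6.7);print(inlid([bot.get_state()["eef_pos"]]))
E
```

```text
eef_pos: [0.4616, -0.0819, 0.2248]
contact_force: [0.3, -0.0, 1.1]
width: -0.003
t 29.85 tcp [ 0.4616 -0.0819  0.2248] w -0.003 gf 0.0 F [ 0.3094 -0.0148  1.0742]
 dworld cm [ 1.56   -0.167  -0.1783]  shift cm (tool now) [-1.5685  0.0166  0.1812]  (tool after turn) [-1.5688  0.0162  0.1783]  turn [-0.0035  0.0019  0.0001]
[[-138.6883 -100.1617]]
```

```bash
python3 -m handwheel '[{"claw":0,"x":-0.5,"y":0,"z":0.15,"rx":0,"ry":0,"rz":0},{"claw":0,"x":-0.4,"y":0,"z":0,"rx":0,"ry":0,"rz":0},{"claw":0,"x":0,"y":0,"z":0,"rx":0,"ry":0,"rz":0},{"claw":0,"x":0,"y":0,"z":0,"rx":0,"ry":0,"rz":0}]' | grep -E 'eef|contact'; for i in 1 2 3 4 5 6; do python3 -m handwheel '[{"claw":0,"x":-0.2,"y":0,"z":0,"rx":0,"ry":0,"rz":0},{"claw":0,"x":0,"y":0,"z":0,"rx":0,"ry":0,"rz":0},{"claw":0,"x":0,"y":0,"z":0,"rx":0,"ry":0,"rz":0}]' | grep -E 'eef|rot|contact'; done
python3 - <<'E'
from lid import *
print(inlid([bot.get_state()["eef_pos"]]))
E
```

```text
eef_pos: [0.4701, -0.0828, 0.2222]
contact_force: [-0.5, 0.3, 0.9]
eef_pos: [0.4721, -0.083, 0.2223]
ee_rot: [-0.183, -3.136, 0.005]
contact_force: [-0.5, 0.2, -0.9]
eef_pos: [0.4741, -0.0833, 0.2223]
ee_rot: [-0.183, -3.136, 0.005]
contact_force: [-0.1, -0.4, -1.1]
eef_pos: [0.4753, -0.0833, 0.2219]
ee_rot: [-0.183, -3.133, 0.004]
contact_force: [-4.4, 0.8, 1.4]
eef_pos: [0.4761, -0.0833, 0.2214]
ee_rot: [-0.182, -3.129, 0.003]
contact_force: [-8.7, 0.7, 4.0]
eef_pos: [0.4769, -0.0832, 0.2208]
ee_rot: [-0.182, -3.125, 0.002]
contact_force: [-12.7, 0.6, 6.5]
eef_pos: [0.4777, -0.0832, 0.2205]
ee_rot: [-0.181, -3.12, 0.001]
contact_force: [-16.6, 0.4, 9.9]
[[-122.522   -99.5903]]
```

The fingertip doesn't advance under load, and the stop is hard after almost force-free sliding, so pin A is home against the face. Next is pin B.

```bash
python3 -m handwheel '[{"claw":0,"x":2,"y":0,"z":0,"rx":0,"ry":0,"rz":0},{"claw":0,"x":2,"y":0,"z":-2,"rx":0,"ry":0,"rz":0},{"claw":0.6,"x":2,"y":2,"z":-4,"rx":0,"ry":0,"rz":-0.177},{"claw":0.6,"x":0,"y":4,"z":-3,"rx":0,"ry":0,"rz":-0.177},{"claw":0.6,"x":0,"y":4,"z":-3,"rx":0,"ry":0,"rz":0},{"claw":0.6,"x":0,"y":0,"z":0,"rx":0,"ry":0,"rz":0},{"claw":0.6,"x":0,"y":0,"z":0,"rx":0,"ry":0,"rz":0},{"claw":0.6,"x":0,"y":0,"z":0,"rx":0,"ry":0,"rz":0},{"claw":0.6,"x":0,"y":0,"z":0,"rx":0,"ry":0,"rz":0}]' | grep -E 'eef|contact'
python3 - <<'E'
from lid import *
v=View("wrist","w12")
for c in v.blobs(v.red(),100,5)[:5]:print("red",c.mean(0),v.rect(c,.022))
home(v,-100)
v=View("top")
for c in v.blobs(v.red(),15,5):print("top",v.rect(c,.022))
go([.4215,.0285,.0205],13.5)
E
```

```text
eef_pos: [0.413, 0.0211, 0.341]
contact_force: [-0.0, -0.4, 0.4]
red [190.5726 262.2258] [525.9556 -98.2742  60.605   22.3182  -7.817 ]
red [520.6393 255.2459] [437.1699 243.7963  57.5203  25.2279  19.6045]
red [437.8926 219.2397] [419.2767 144.0698  50.8261  20.729    0.6794]
red [329.3051 194.9915] [419.6921  29.7339  52.218   13.0796  13.518 ]
 red y0 -100 z66 [-127.7519 -106.3306] [-76.3979 -87.0317] z44 [-115.3614 -113.4294]
 lip edge x (want -62): [-74.5  -57.   -63.5  -59.25]
top [280.4399 793.3677  81.9618  38.5529  -1.3486]
top [422.0049 145.7211  46.5595  13.2967  -0.5719]
top [441.8157 248.3208  49.3452  13.3404  19.7317]
top [520.7753 -95.96    44.9588  16.6231  -6.6572]
t 33.83 tcp [0.413  0.0212 0.3413] w 0.595 gf 0.0 F [ 0.2209  0.8451 -0.9881]
 dworld cm [  0.8484   0.726  -16.6132]  shift cm (tool now) [-1.0338  0.5462 16.6096]  (tool after turn) [-0.9944  0.5079 16.6132]  turn [-0.0023 -0.0024  0.0002]
```

```bash
python3 -m handwheel '[{"claw":0.6,"x":-1.03,"y":0.55,"z":4,"rx":0,"ry":0,"rz":0},{"claw":0.6,"x":0,"y":0,"z":4,"rx":0,"ry":0,"rz":0},{"claw":0.6,"x":0,"y":0,"z":4,"rx":0,"ry":0,"rz":0},{"claw":0.6,"x":0,"y":0,"z":3,"rx":0,"ry":0,"rz":0},{"claw":0.6,"x":0,"y":0,"z":1,"rx":0,"ry":0,"rz":0},{"claw":0.6,"x":0,"y":0,"z":0.5,"rx":0,"ry":0,"rz":0},{"claw":0.6,"x":0,"y":0,"z":0,"rx":0,"ry":0,"rz":0},{"claw":0.6,"x":0,"y":0,"z":0,"rx":0,"ry":0,"rz":0},{"claw":0.6,"x":0,"y":0,"z":0,"rx":0,"ry":0,"rz":0},{"claw":0.6,"x":0,"y":0,"z":0,"rx":0,"ry":0,"rz":0}]' 70 | grep -E 'eef|contact'
python3 - <<'E'
from lid import *
go([.4215,.0285,.0205],13.5)
E
python3 -m handwheel '[{"claw":0,"x":0,"y":0,"z":0,"rx":0,"ry":0,"rz":0},{"claw":0,"x":0,"y":0,"z":0,"rx":0,"ry":0,"rz":0},{"claw":0,"x":0,"y":0,"z":0,"rx":0,"ry":0,"rz":0},{"claw":0,"x":0,"y":0,"z":0,"rx":0,"ry":0,"rz":0},{"claw":0,"x":0,"y":0,"z":0,"rx":0,"ry":0,"rz":0}]' 70
python3 - <<'E'
from lid import *
go(F(-.14,0,.0205+.044),-6.7)
E
```

```text
eef_pos: [0.4219, 0.0291, 0.1775]
contact_force: [0.9, -0.6, -0.4]
t 35.08 tcp [0.4219 0.0291 0.1775] w 0.601 gf 0.0 F [ 0.9391 -0.5866 -0.4324]
 dworld cm [-0.0382 -0.0575 -0.2271]  shift cm (tool now) [ 0.0506 -0.0462  0.2273]  (tool after turn) [ 0.0505 -0.047   0.2271]  turn [-0.0032 -0.0001  0.0016]
time_s: 35.7
eef_pos: [0.4219, 0.029, 0.1773]
ee_rot: [0.372, -3.119, 0.005]
contact_force: [-0.9, 0.7, 5.1]
width: 0.142
gripper_force: 69.4
t 35.7 tcp [0.4219 0.029  0.1773] w 0.142 gf 69.4 F [-0.8861  0.6657  5.0943]
 dworld cm [ 5.0083 -1.1306  4.1921]  shift cm (tool now) [-4.5998 -2.288  -4.1883]  (tool after turn) [-5.106  -0.5385 -4.1921]  turn [-0.0031 -0.0001  0.3541]
```

```bash
python3 -m handwheel '[{"claw":0,"x":0,"y":0,"z":-2.2,"rx":0,"ry":0,"rz":0},{"claw":0,"x":0,"y":0,"z":-2.2,"rx":0,"ry":0,"rz":0},{"claw":0,"x":0,"y":0,"z":0,"rx":-0.0015,"ry":0,"rz":0.177},{"claw":0,"x":0,"y":0,"z":0,"rx":-0.0015,"ry":0,"rz":0.177},{"claw":0,"x":-2.5,"y":-0.27,"z":0,"rx":0,"ry":0,"rz":0},{"claw":0,"x":-2.5,"y":-0.27,"z":0,"rx":0,"ry":0,"rz":0},{"claw":0,"x":0,"y":0,"z":0,"rx":0,"ry":0,"rz":0},{"claw":0,"x":0,"y":0,"z":0,"rx":0,"ry":0,"rz":0},{"claw":0,"x":0,"y":0,"z":0,"rx":0,"ry":0,"rz":0},{"claw":0,"x":0,"y":0,"z":0,"rx":0,"ry":0,"rz":0},{"claw":0,"x":0,"y":0,"z":0,"rx":0,"ry":0,"rz":0},{"claw":0,"x":0,"y":0,"z":0,"rx":0,"ry":0,"rz":0}]' | grep -E 'contact|width'
python3 - <<'E'
from lid import *
go(F(-.125,0,.2213-bot.grasp_offset),-6.7)
v=View("wrist")
m=v.red();m[:,:290]=0;m[:,360:]=0
r=np.where(m.any(1))[0];print("rows",r.min(),r.max(),[np.where(m[k])[0].mean() for k in (r.min()+6,r.max()-6)])
E
```

```text
contact_force: [-0.1, -0.1, -1.3]
width: 0.147
t 37.2 tcp [0.4706 0.018  0.2211] w 0.147 gf 68.8 F [-0.0646 -0.0941 -1.2824]
 dworld cm [ 1.6215 -0.2057  0.0229]  shift cm (tool now) [-1.6344 -0.0154 -0.0236]  (tool after turn) [-1.6344 -0.0152 -0.0229]  turn [-0.0001 -0.0004  0.0001]
rows 207 314 [np.float64(323.0), np.float64(323.0)]
```

```bash
python3 -m handwheel '[{"claw":0,"x":-0.8,"y":0,"z":0,"rx":0,"ry":0,"rz":0},{"claw":0,"x":-0.8,"y":0,"z":0,"rx":0,"ry":0,"rz":0},{"claw":0,"x":-0.5,"y":0,"z":0,"rx":0,"ry":0,"rz":0},{"claw":0,"x":-0.5,"y":0,"z":0,"rx":0,"ry":0,"rz":0},{"claw":0,"x":-0.4,"y":0,"z":0,"rx":0,"ry":0,"rz":0},{"claw":0,"x":0,"y":0,"z":0,"rx":0,"ry":0,"rz":0},{"claw":0,"x":0,"y":0,"z":0,"rx":0,"ry":0,"rz":0}]' | grep -E 'eef|contact'
python3 - <<'E'
from lid import *
go(F(-.111,0,.2213-bot.grasp_offset),-6.7)
E
```

```text
eef_pos: [0.5004, 0.0145, 0.2209]
contact_force: [-0.2, -0.9, -0.8]
t 38.12 tcp [0.5004 0.0145 0.2209] w 0.145 gf 68.8 F [-0.2476 -0.9001 -0.7947]
 dworld cm [ 0.0406 -0.0195  0.0423]  shift cm (tool now) [-0.0425 -0.0147 -0.0423]  (tool after turn) [-0.0426 -0.0147 -0.0423]  turn [-0.0001 -0.0009  0.0002]
```

Inside, with no force. Continuing to the stop.

```bash
python3 -m handwheel '[{"claw":0,"x":-0.5,"y":0,"z":-0.03,"rx":0,"ry":0,"rz":0},{"claw":0,"x":-0.5,"y":0,"z":0,"rx":0,"ry":0,"rz":0},{"claw":0,"x":-0.5,"y":0,"z":0,"rx":0,"ry":0,"rz":0},{"claw":0,"x":0,"y":0,"z":0,"rx":0,"ry":0,"rz":0},{"claw":0,"x":0,"y":0,"z":0,"rx":0,"ry":0,"rz":0}]' | grep -E 'eef|contact'
for i in 1 2 3 4 5 6; do python3 -m handwheel '[{"claw":0,"x":-0.25,"y":0,"z":0,"rx":0,"ry":0,"rz":0},{"claw":0,"x":0,"y":0,"z":0,"rx":0,"ry":0,"rz":0},{"claw":0,"x":0,"y":0,"z":0,"rx":0,"ry":0,"rz":0}]' | grep -E 'eef|contact'; done
python3 - <<'E'
from lid import *
go(F(-.087,0,.2213-bot.grasp_offset),-6.7)
E
```

```text
eef_pos: [0.5154, 0.0128, 0.2212]
contact_force: [-0.1, 0.0, -0.7]
eef_pos: [0.5179, 0.0125, 0.2213]
contact_force: [-0.7, 0.8, -0.3]
eef_pos: [0.5204, 0.0122, 0.2212]
contact_force: [-0.2, 0.4, -0.0]
eef_pos: [0.523, 0.0119, 0.2213]
contact_force: [0.2, 0.8, -0.3]
eef_pos: [0.5239, 0.0118, 0.2208]
contact_force: [-6.5, 0.9, 3.0]
eef_pos: [0.5249, 0.0117, 0.2207]
contact_force: [-11.4, 0.6, 10.0]
eef_pos: [0.5259, 0.0117, 0.2207]
contact_force: [-19.3, 0.2, 17.2]
t 41.0 tcp [0.5259 0.0117 0.2207] w 0.145 gf 71.3 F [-19.2725   0.1917  17.1971]
 dworld cm [-0.1258 -0.0134  0.064 ]  shift cm (tool now) [ 0.1245 -0.0279 -0.0618]  (tool after turn) [ 0.1234 -0.028  -0.064 ]  turn [-0.0006 -0.0174  0.0009]
```

The stop is at TCP x of about -88.3 mm, matching a home pin (expected -87 ±1), and it agrees with A. Releasing and going to pin C.

```bash
python3 -m handwheel '[{"claw":0,"x":0.5,"y":0,"z":0,"rx":0,"ry":0,"rz":0},{"claw":0,"x":0.3,"y":0,"z":0,"rx":0,"ry":0,"rz":0},{"claw":0.45,"x":0,"y":0,"z":0,"rx":0,"ry":0,"rz":0},{"claw":0.45,"x":0,"y":0,"z":0,"rx":0,"ry":0,"rz":0},{"claw":0.45,"x":0,"y":0,"z":0,"rx":0,"ry":0,"rz":0},{"claw":0.45,"x":0,"y":0,"z":-3,"rx":0,"ry":0,"rz":0},{"claw":0.45,"x":2,"y":0,"z":-5,"rx":0,"ry":0,"rz":0},{"claw":0.6,"x":5,"y":3,"z":-3,"rx":0,"ry":0,"rz":-0.11},{"claw":0.6,"x":3.5,"y":5,"z":0,"rx":0,"ry":0,"rz":0},{"claw":0.6,"x":0,"y":5,"z":0,"rx":0,"ry":0,"rz":0},{"claw":0.6,"x":0,"y":0,"z":0,"rx":0,"ry":0,"rz":0},{"claw":0.6,"x":0,"y":0,"z":0,"rx":0,"ry":0,"rz":0}]' | grep -E 'eef|contact'
python3 -m handwheel '[{"claw":0.6,"x":0,"y":0,"z":0,"rx":0,"ry":0,"rz":0},{"claw":0.6,"x":0,"y":0,"z":0,"rx":0,"ry":0,"rz":0}]' >/dev/null
python3 - <<'E'
from lid import *
v=View("wrist","w13")
for c in v.blobs(v.red(),100,5)[:5]:print("red",c.mean(0),v.rect(c,.022))
v=View("top")
for c in v.blobs(v.red(),15,5):
    print("top",v.rect(c,.022),inlid(v.pt(c.mean(0),.066)))
go([.4200,.1455,.0205],0)
E
```

```text
eef_pos: [0.4244, 0.1484, 0.33]
contact_force: [-0.6, 0.0, -0.1]
red [ 74.1731 287.8782] [ 531.9011 -116.3651   76.9954   35.0804  -12.8705]
red [323.0873 183.9048] [419.1142 148.355   50.3283  12.9468   0.6281]
red [470.4833 195.4583] [432.6961 291.3486  51.5302  21.8734  35.4705]
red [184.4286 278.7792] [520.2009  -1.5538  26.2046  24.3297  82.7128]
top [280.4465 793.6468  81.9618  37.9948  -1.3486] [[-414.4171  725.0251]]
top [ 714.4616 -210.6719   56.4151   22.1787   71.6061] [[ 112.0852 -188.7373]]
top [517.2867 -95.5528  51.9834  16.6231  -6.6572] [[ -88.6516 -100.384 ]]
top [529.0842   7.2582  51.9753  16.9183  -6.3198] [[-87.7771  -1.4507]]
top [438.9677 293.2601  49.5272  21.5628  35.22  ] [[-207.0037  262.6779]]
t 42.85 tcp [0.4245 0.1477 0.3298] w 0.597 gf 0.0 F [-0.0948 -0.5347  0.1121]
 dworld cm [ -0.4531  -0.2213 -15.4583]  shift cm (tool now) [ 0.4393 -0.2234 15.4587]  (tool after turn) [ 0.4531 -0.2213 15.4583]  turn [-0.0001 -0.0008 -0.0085]
```

Pins A and B read -88.6 and -87.8 mm in the top view, so they're home within its resolution. Pin D has been knocked to about (439,293), yaw 35°. Taking C now.

```bash
python3 -m handwheel '[{"claw":0.6,"x":0.44,"y":-0.02,"z":4,"rx":0,"ry":0,"rz":-0.01},{"claw":0.6,"x":0,"y":0,"z":4,"rx":0,"ry":0,"rz":0},{"claw":0.6,"x":0,"y":0,"z":4,"rx":0,"ry":0,"rz":0},{"claw":0.6,"x":0,"y":0,"z":2,"rx":0,"ry":0,"rz":0},{"claw":0.6,"x":0,"y":0,"z":1,"rx":0,"ry":0,"rz":0},{"claw":0.6,"x":0,"y":0,"z":0.4,"rx":0,"ry":0,"rz":0},{"claw":0.6,"x":0,"y":0,"z":0,"rx":0,"ry":0,"rz":0},{"claw":0.6,"x":0,"y":0,"z":0,"rx":0,"ry":0,"rz":0},{"claw":0.6,"x":0,"y":0,"z":0,"rx":0,"ry":0,"rz":0},{"claw":0.6,"x":0,"y":0,"z":0,"rx":0,"ry":0,"rz":0}]' 70 | grep -E 'eef|contact'
python3 -m handwheel '[{"claw":0,"x":0,"y":0,"z":0,"rx":0,"ry":0,"rz":0},{"claw":0,"x":0,"y":0,"z":0,"rx":0,"ry":0,"rz":0},{"claw":0,"x":0,"y":0,"z":0,"rx":0,"ry":0,"rz":0},{"claw":0,"x":0,"y":0,"z":0,"rx":0,"ry":0,"rz":0},{"claw":0,"x":0,"y":0,"z":0,"rx":0,"ry":0,"rz":0}]' 70
python3 - <<'E'
from lid import *
go(F(-.14,.05,.0205+.044),-6.7)
E
```

```text
eef_pos: [0.4199, 0.1483, 0.1763]
contact_force: [0.0, -0.3, -0.1]
time_s: 44.72
eef_pos: [0.42, 0.1483, 0.1761]
ee_rot: [0.005, -3.142, -0.0]
contact_force: [0.1, -0.3, 5.0]
width: 0.148
gripper_force: 69.4
t 44.73 tcp [0.42   0.1483 0.1761] w 0.148 gf 69.4 F [ 0.117  -0.2854  5.0049]
 dworld cm [ 5.7824 -8.0915  4.3053]  shift cm (tool now) [-5.7571 -8.1091 -4.306 ]  (tool after turn) [-6.687  -7.3616 -4.3053]  turn [ 0.0001 -0.      0.12  ]
```

```bash
python3 -m handwheel '[{"claw":0,"x":0,"y":0,"z":-2.2,"rx":0,"ry":0,"rz":0},{"claw":0,"x":0,"y":0,"z":-2.2,"rx":0,"ry":0,"rz":0.12},{"claw":0,"x":0,"y":-3.7,"z":0,"rx":0,"ry":0,"rz":0},{"claw":0,"x":-2.7,"y":-3.66,"z":0,"rx":0,"ry":0,"rz":0},{"claw":0,"x":-4,"y":0,"z":0,"rx":0,"ry":0,"rz":0},{"claw":0,"x":0,"y":0,"z":0,"rx":0,"ry":0,"rz":0},{"claw":0,"x":0,"y":0,"z":0,"rx":0,"ry":0,"rz":0},{"claw":0,"x":0,"y":0,"z":0,"rx":0,"ry":0,"rz":0},{"claw":0,"x":0,"y":0,"z":0,"rx":0,"ry":0,"rz":0},{"claw":0,"x":0,"y":0,"z":0,"rx":0,"ry":0,"rz":0},{"claw":0,"x":0,"y":0,"z":0,"rx":0,"ry":0,"rz":0}]' | grep -E 'contact|width'
python3 - <<'E'
from lid import *
go(F(-.125,.05,.2201-bot.grasp_offset),-6.7)
v=View("wrist")
m=v.red();m[:,:290]=0;m[:,360:]=0
r=np.where(m.any(1))[0];print("rows",r.min(),r.max(),[np.where(m[k])[0].mean() for k in (r.min()+6,r.max()-6)])
E
```

```text
contact_force: [-0.0, 0.5, -1.1]
width: 0.15
t 46.1 tcp [0.4776 0.0675 0.22  ] w 0.15 gf 68.9 F [-0.0499  0.5011 -1.1003]
 dworld cm [ 1.5053 -0.1871  0.0147]  shift cm (tool now) [-1.5168 -0.0107 -0.0153]  (tool after turn) [-1.5168 -0.0102 -0.0147]  turn [-0.0001 -0.0004  0.0003]
rows 209 317 [np.float64(322.5), np.float64(322.0)]
```

```bash
python3 -m handwheel '[{"claw":0,"x":-0.8,"y":-0.01,"z":0,"rx":0,"ry":0,"rz":0},{"claw":0,"x":-0.7,"y":0,"z":0,"rx":0,"ry":0,"rz":0},{"claw":0,"x":-0.5,"y":0,"z":0,"rx":0,"ry":0,"rz":0},{"claw":0,"x":-0.5,"y":0,"z":0,"rx":0,"ry":0,"rz":0},{"claw":0,"x":-0.4,"y":0,"z":0,"rx":0,"ry":0,"rz":0},{"claw":0,"x":0,"y":0,"z":0,"rx":0,"ry":0,"rz":0},{"claw":0,"x":0,"y":0,"z":0,"rx":0,"ry":0,"rz":0}]' | grep -E 'eef|contact'
python3 -m handwheel '[{"claw":0,"x":-0.5,"y":0,"z":0,"rx":0,"ry":0,"rz":0},{"claw":0,"x":-0.5,"y":0,"z":0,"rx":0,"ry":0,"rz":0},{"claw":0,"x":-0.5,"y":0,"z":0,"rx":0,"ry":0,"rz":0},{"claw":0,"x":0,"y":0,"z":0,"rx":0,"ry":0,"rz":0},{"claw":0,"x":0,"y":0,"z":0,"rx":0,"ry":0,"rz":0}]' | grep -E 'eef|contact'
for i in 1 2 3 4 5; do python3 -m handwheel '[{"claw":0,"x":-0.25,"y":0,"z":0,"rx":0,"ry":0,"rz":0},{"claw":0,"x":0,"y":0,"z":0,"rx":0,"ry":0,"rz":0},{"claw":0,"x":0,"y":0,"z":0,"rx":0,"ry":0,"rz":0}]' | grep -E 'eef|contact'; done
python3 - <<'E'
from lid import *
go(F(-.087,.05,.2201-bot.grasp_offset),-6.7)
E
```

```text
eef_pos: [0.5064, 0.0639, 0.2197]
contact_force: [0.3, -0.0, -0.6]
eef_pos: [0.5214, 0.0621, 0.2197]
contact_force: [0.4, 0.2, -1.0]
eef_pos: [0.5239, 0.0619, 0.2198]
contact_force: [0.3, -1.1, -0.2]
eef_pos: [0.5264, 0.0616, 0.2198]
contact_force: [0.3, -0.3, 0.0]
eef_pos: [0.5282, 0.0614, 0.2195]
contact_force: [-5.1, 1.3, 1.6]
eef_pos: [0.5291, 0.0613, 0.2194]
contact_force: [-11.1, -0.1, 8.9]
eef_pos: [0.5301, 0.0613, 0.2194]
contact_force: [-19.0, 1.0, 15.8]
t 49.52 tcp [0.5301 0.0613 0.2194] w 0.143 gf 71.2 F [-18.9977   1.0221  15.8309]
 dworld cm [ 0.0326 -0.0066  0.0735]  shift cm (tool now) [-0.0321 -0.0028 -0.074 ]  (tool after turn) [-0.0331 -0.0028 -0.0735]  turn [-0.0009 -0.0142  0.0007]
```

The stop is at -89.7 mm, consistent with this pin's place in the hand. Releasing and going to pin D.

```bash
python3 -m handwheel '[{"claw":0,"x":0.5,"y":0,"z":0,"rx":0,"ry":0,"rz":0},{"claw":0,"x":0.3,"y":0,"z":0,"rx":0,"ry":0,"rz":0},{"claw":0.4,"x":0,"y":0,"z":0,"rx":0,"ry":0,"rz":0},{"claw":0.4,"x":0,"y":0,"z":0,"rx":0,"ry":0,"rz":0},{"claw":0.4,"x":0,"y":0,"z":0,"rx":0,"ry":0,"rz":0},{"claw":0.4,"x":0,"y":0,"z":-3,"rx":0,"ry":0,"rz":0},{"claw":0.4,"x":2,"y":0,"z":-5,"rx":0,"ry":0,"rz":0},{"claw":0.6,"x":3,"y":4.5,"z":-3,"rx":0,"ry":0,"rz":0},{"claw":0.6,"x":2.5,"y":5.5,"z":0,"rx":0,"ry":0,"rz":0},{"claw":0.6,"x":2,"y":5.7,"z":0,"rx":0,"ry":0,"rz":0},{"claw":0.6,"x":1.5,"y":5.7,"z":0,"rx":0,"ry":0,"rz":-0.18},{"claw":0.6,"x":0,"y":0,"z":0,"rx":0,"ry":0,"rz":-0.18}]' | grep -E 'eef|contact'
python3 -m handwheel '[{"claw":0.6,"x":0,"y":0,"z":0,"rx":0,"ry":0,"rz":-0.18},{"claw":0.6,"x":0,"y":0,"z":0,"rx":0,"ry":0,"rz":-0.18},{"claw":0.6,"x":0,"y":0,"z":0,"rx":0,"ry":0,"rz":0},{"claw":0.6,"x":0,"y":0,"z":0,"rx":0,"ry":0,"rz":0},{"claw":0.6,"x":0,"y":0,"z":0,"rx":0,"ry":0,"rz":0}]' | grep -E 'eef|contact'
python3 - <<'E'
from lid import *
v=View("wrist","w14")
for c in v.blobs(v.red(),100,5)[:5]:print("red",c.mean(0),v.rect(c,.022))
v=View("top")
for c in v.blobs(v.red(),15,5):
    print("top",v.rect(c,.022),inlid(v.pt(c.mean(0),.066)))
go([.4370,.2925,.0205],35.3);print(bot.get_state()["qpos"])
E
```

```text
eef_pos: [0.4406, 0.2907, 0.3302]
contact_force: [0.6, 0.2, 0.5]
eef_pos: [0.4418, 0.2869, 0.3299]
contact_force: [0.6, -0.1, 0.9]
red [ 31.0625 130.5511] [547.3583  38.3406  74.1988  32.6175 -11.4916]
red [333.3926 186.8519] [434.549  295.5122  48.6278  20.5513  35.601 ]
red [ 2.5962 76.1923] [515.5425   3.5782  21.1006   8.287   17.8301]
top [280.4465 793.6468  81.9618  37.9948  -1.3486] [[-414.4121  724.9777]]
top [517.2867 -95.5528  51.9834  16.6231  -6.6572] [[ -88.6516 -100.384 ]]
top [529.0842   7.2582  51.9753  16.9183  -6.3198] [[-87.7771  -1.4507]]
top [533.7753  58.4843  51.485   16.6189  -8.0325] [[-88.8054  47.7021]]
t 51.75 tcp [0.4417 0.2869 0.3299] w 0.601 gf 0.0 F [0.4496 0.7904 0.1627]
 dworld cm [ -0.474    0.5589 -15.4694]  shift cm (tool now) [ 0.0678  0.7245 15.4696]  (tool after turn) [ 0.0639  0.73   15.4694]  turn [ 0.0003 -0.0004 -0.014 ]
[ 0.4116  0.1802  1.7363  0.0002  1.2255 -1.7614]
```

Pin D's grip reads 20.5-21.6 mm across, so it was tipped onto its side, with the probe line 7 mm up. The probe is round, so I'll grip it across its 22 mm and lift by 48 mm instead of 44.

```bash
python3 - <<'E'
from lid import *
v=View("wrist")
for c in v.blobs(v.red(),100,5)[:4]:print("red",c.mean(0),v.rect(c,.014))
go([.4365,.2950,.020],35.5)
E
python3 -m handwheel '[{"claw":0.7,"x":-0.1,"y":0.92,"z":4,"rx":0,"ry":0,"rz":-0.016},{"claw":0.7,"x":0,"y":0,"z":4,"rx":0,"ry":0,"rz":0},{"claw":0.7,"x":0,"y":0,"z":3,"rx":0,"ry":0,"rz":0},{"claw":0.7,"x":0,"y":0,"z":0,"rx":0,"ry":0,"rz":0},{"claw":0.7,"x":0,"y":0,"z":0,"rx":0,"ry":0,"rz":0},{"claw":0.7,"x":0,"y":0,"z":0,"rx":0,"ry":0,"rz":0},{"claw":0.7,"x":0,"y":0,"z":0,"rx":0,"ry":0,"rz":0}]' | grep -E 'eef|contact'
python3 - <<'E'
from lid import *
v=View("wrist")
m=v.red();print([ (c.mean(0),v.rect(c,.014)) for c in v.blobs(m,100,5)[:3]])
go([.4365,.2950,.020],35.5)
E
```

```text
red [ 30.9034 130.25  ] [552.0778  32.2471  76.6433  33.6839 -11.9909]
red [333.306  187.0448] [435.9829 296.8975  50.0683  21.1637  35.6337]
red [ 2.7  75.68] [519.0351  -3.5301  20.821    8.5252  17.8679]
t 51.8 tcp [0.4417 0.2869 0.3299] w 0.598 gf 0.0 F [ 0.3748 -0.5015 -0.4523]
 dworld cm [ -0.5232   0.8063 -15.5203]  shift cm (tool now) [-0.0314  0.9568 15.5205]  (tool after turn) [-0.0423  0.9603 15.5203]  turn [ 0.0003 -0.0004 -0.0172]
eef_pos: [0.4378, 0.2954, 0.2213]
contact_force: [-0.6, 0.1, -0.4]
[(array([325.2075, 223.    ]), array([434.9904, 296.3479,  51.4746,  21.2675,  35.4893]))]
t 52.73 tcp [0.4377 0.2953 0.221 ] w 0.697 gf 0.0 F [0.3755 0.2168 0.3743]
 dworld cm [-0.1191 -0.0349 -4.6334]  shift cm (tool now) [0.1253 0.0414 4.6332]  (tool after turn) [0.1172 0.0408 4.6334]  turn [-0.0001  0.0017 -0.0005]
```

```bash
python3 -m handwheel '[{"claw":0.7,"x":0.1,"y":0.1,"z":2.5,"rx":0,"ry":0,"rz":0},{"claw":0.7,"x":0,"y":0,"z":1.5,"rx":0,"ry":0,"rz":0},{"claw":0.7,"x":0,"y":0,"z":0.5,"rx":0,"ry":0,"rz":0},{"claw":0.7,"x":0,"y":0,"z":0.1,"rx":0,"ry":0,"rz":0},{"claw":0.7,"x":0,"y":0,"z":0,"rx":0,"ry":0,"rz":0},{"claw":0.7,"x":0,"y":0,"z":0,"rx":0,"ry":0,"rz":0},{"claw":0.7,"x":0,"y":0,"z":0,"rx":0,"ry":0,"rz":0}]' | grep -E 'eef|contact'
python3 -m handwheel '[{"claw":0,"x":0,"y":0,"z":0,"rx":0,"ry":0,"rz":0},{"claw":0,"x":0,"y":0,"z":0,"rx":0,"ry":0,"rz":0},{"claw":0,"x":0,"y":0,"z":0,"rx":0,"ry":0,"rz":0},{"claw":0,"x":0,"y":0,"z":0,"rx":0,"ry":0,"rz":0},{"claw":0,"x":0,"y":0,"z":0,"rx":0,"ry":0,"rz":0}]' 70
python3 - <<'E'
from lid import *
go(F(-.15,.1,.02+.048),-6.7)
E
```

```text
eef_pos: [0.436, 0.2955, 0.1743]
contact_force: [1.1, 0.3, -0.1]
time_s: 54.22
eef_pos: [0.436, 0.2955, 0.1743]
ee_rot: [-0.957, 2.992, 0.0]
contact_force: [-0.4, -0.5, 4.8]
width: 0.236
gripper_force: 70.5
t 54.23 tcp [0.436  0.2955 0.1743] w 0.236 gf 70.5 F [-0.3993 -0.4595  4.8446]
 dworld cm [  3.7674 -17.7254   4.8419]  shift cm (tool now) [  7.2174 -16.6208  -4.846 ]  (tool after turn) [ -5.8097 -17.1648  -4.8419]  turn [0.0002 0.0001 0.7361]
```

```bash
python3 -m handwheel '[{"claw":0,"x":0,"y":0,"z":-2.4,"rx":0,"ry":0,"rz":0},{"claw":0,"x":0,"y":0,"z":-2.4,"rx":0,"ry":0,"rz":0},{"claw":0,"x":0,"y":0,"z":0,"rx":0,"ry":0,"rz":0.184},{"claw":0,"x":0,"y":0,"z":0,"rx":0,"ry":0,"rz":0.184},{"claw":0,"x":0,"y":0,"z":0,"rx":0,"ry":0,"rz":0.184},{"claw":0,"x":0,"y":0,"z":0,"rx":0,"ry":0,"rz":0.184},{"claw":0,"x":-1.9,"y":-5.72,"z":0,"rx":0,"ry":0,"rz":0},{"claw":0,"x":-1.9,"y":-5.72,"z":0,"rx":0,"ry":0,"rz":0},{"claw":0,"x":-1.9,"y":-5.72,"z":0,"rx":0,"ry":0,"rz":0},{"claw":0,"x":0,"y":0,"z":0,"rx":0,"ry":0,"rz":0},{"claw":0,"x":0,"y":0,"z":0,"rx":0,"ry":0,"rz":0},{"claw":0,"x":0,"y":0,"z":0,"rx":0,"ry":0,"rz":0}]' | grep -E 'contact|width'
python3 -m handwheel '[{"claw":0,"x":0,"y":0,"z":0,"rx":0,"ry":0,"rz":0},{"claw":0,"x":0,"y":0,"z":0,"rx":0,"ry":0,"rz":0},{"claw":0,"x":0,"y":0,"z":0,"rx":0,"ry":0,"rz":0}]' | grep -E 'eef|contact|width'
python3 - <<'E'
from lid import *
go(F(-.125,.1,.2223-bot.grasp_offset),-6.7)
v=View("wrist","w15")
m=v.red();m[:,:290]=0;m[:,360:]=0
r=np.where(m.any(1))[0];print("rows",r.min(),r.max(),[np.where(m[k])[0].mean() for k in (r.min()+6,r.max()-6)])
E
```

```text
contact_force: [0.3, -0.2, -0.7]
width: 0.233
eef_pos: [0.4723, 0.1188, 0.2219]
contact_force: [-0.1, -0.2, -0.7]
width: 0.236
t 56.1 tcp [0.4723 0.1188 0.2219] w 0.236 gf 70.0 F [-0.1471 -0.2144 -0.7201]
 dworld cm [ 2.619  -0.3485  0.0406]  shift cm (tool now) [-2.6417 -0.0433 -0.0418]  (tool after turn) [-2.6418 -0.0406 -0.0406]  turn [-0.0001 -0.0005  0.001 ]
rows 211 310 [np.float64(322.5), np.float64(323.5)]
```

```bash
python3 -m handwheel '[{"claw":0,"x":-1.3,"y":-0.03,"z":-0.03,"rx":0,"ry":0,"rz":0},{"claw":0,"x":-1.3,"y":0,"z":0,"rx":0,"ry":0,"rz":0},{"claw":0,"x":-0.5,"y":0,"z":0,"rx":0,"ry":0,"rz":0},{"claw":0,"x":-0.5,"y":0,"z":0,"rx":0,"ry":0,"rz":0},{"claw":0,"x":-0.4,"y":0,"z":0,"rx":0,"ry":0,"rz":0},{"claw":0,"x":0,"y":0,"z":0,"rx":0,"ry":0,"rz":0},{"claw":0,"x":0,"y":0,"z":0,"rx":0,"ry":0,"rz":0}]' | grep -E 'eef|contact'
python3 - <<'E'
from lid import *
go(F(-.111,.1,.2223-bot.grasp_offset),-6.7)
E
```

```text
eef_pos: [0.5119, 0.1134, 0.2221]
contact_force: [-0.2, -0.2, -0.2]
t 57.02 tcp [0.5119 0.1134 0.2221] w 0.234 gf 70.0 F [-0.2303 -0.1608 -0.1603]
 dworld cm [0.0546 0.0283 0.0243]  shift cm (tool now) [-0.0509  0.0345 -0.0244]  (tool after turn) [-0.051   0.0345 -0.0243]  turn [-0.0002 -0.001   0.0002]
```

```bash
python3 -m handwheel '[{"claw":0,"x":-0.5,"y":0.03,"z":-0.02,"rx":0,"ry":0,"rz":0},{"claw":0,"x":-0.5,"y":0,"z":0,"rx":0,"ry":0,"rz":0},{"claw":0,"x":-0.5,"y":0,"z":0,"rx":0,"ry":0,"rz":0},{"claw":0,"x":0,"y":0,"z":0,"rx":0,"ry":0,"rz":0},{"claw":0,"x":0,"y":0,"z":0,"rx":0,"ry":0,"rz":0}]' | grep -E 'eef|contact'
for i in 1 2 3 4 5; do python3 -m handwheel '[{"claw":0,"x":-0.25,"y":0,"z":0,"rx":0,"ry":0,"rz":0},{"claw":0,"x":0,"y":0,"z":0,"rx":0,"ry":0,"rz":0},{"claw":0,"x":0,"y":0,"z":0,"rx":0,"ry":0,"rz":0}]' | grep -E 'eef|contact'; done
python3 - <<'E'
from lid import *
go(F(-.087,.1,.2223-bot.grasp_offset),-6.7)
E
```

```text
eef_pos: [0.527, 0.1119, 0.2222]
contact_force: [0.3, 0.0, -1.1]
eef_pos: [0.5295, 0.1116, 0.2223]
contact_force: [-0.3, -0.0, 0.4]
eef_pos: [0.532, 0.1113, 0.2223]
contact_force: [-0.3, 0.0, -0.8]
eef_pos: [0.5337, 0.1111, 0.2219]
contact_force: [-4.5, -0.0, 1.9]
eef_pos: [0.5346, 0.1111, 0.2216]
contact_force: [-11.6, 0.9, 7.0]
eef_pos: [0.5356, 0.111, 0.2214]
contact_force: [-16.1, 1.3, 11.7]
t 59.52 tcp [0.5356 0.111  0.2214] w 0.236 gf 71.6 F [-16.1383   1.2858  11.6547]
 dworld cm [ 0.0684 -0.0175  0.0911]  shift cm (tool now) [-0.0686 -0.0096 -0.0921]  (tool after turn) [-0.0699 -0.0094 -0.0911]  turn [-0.0013 -0.0144  0.0005]
```

The stop is again near -90 mm. Releasing, then backing off for a final look.

```bash
python3 -m handwheel '[{"claw":0,"x":0.5,"y":0,"z":0,"rx":0,"ry":0,"rz":0},{"claw":0,"x":0.2,"y":0,"z":0,"rx":0,"ry":0,"rz":0},{"claw":0.42,"x":0,"y":0,"z":0,"rx":0,"ry":0,"rz":0},{"claw":0.42,"x":0,"y":0,"z":0,"rx":0,"ry":0,"rz":0},{"claw":0.42,"x":0,"y":0,"z":0,"rx":0,"ry":0,"rz":0},{"claw":0.42,"x":0,"y":0,"z":-3,"rx":0,"ry":0,"rz":0},{"claw":0.42,"x":0,"y":0,"z":-5,"rx":0,"ry":0,"rz":0},{"claw":0.6,"x":0,"y":-5,"z":-3,"rx":0,"ry":0,"rz":0},{"claw":0.6,"x":0,"y":-5,"z":0,"rx":0,"ry":0,"rz":0},{"claw":0.6,"x":0,"y":-1,"z":0,"rx":0,"ry":0,"rz":0},{"claw":0.6,"x":0,"y":0,"z":0,"rx":0,"ry":0,"rz":0},{"claw":0.6,"x":0,"y":0,"z":0,"rx":0,"ry":0,"rz":0}]' | grep -E 'eef|contact'
python3 -m handwheel '[{"claw":0.6,"x":0,"y":0,"z":0,"rx":0,"ry":0,"rz":0},{"claw":0.6,"x":0,"y":0,"z":0,"rx":0,"ry":0,"rz":0},{"claw":0.6,"x":0,"y":0,"z":0,"rx":0,"ry":0,"rz":0}]' >/dev/null
python3 - <<'E'
from lid import *
v=View("wrist","w16")
for y in(-100,0,50,100):home(v,y)
u=View("top")
for c in u.blobs(u.red(),15,5):
    q=inlid(u.pt(c.mean(0),.066))[0]
    if abs(q[1])<130:print("top",u.rect(c,.066),q)
chips(u,.015)
cv2.imwrite("pics/w16c.png",cv2.resize(v.im[90:330,100:560,::-1],(800,417),interpolation=cv2.INTER_CUBIC))
E
```

```text
eef_pos: [0.5197, 0.0029, 0.3319]
contact_force: [-0.9, 0.9, 0.3]
 red y0 -100 z66 [-117.5399 -106.5428] [-65.8039 -85.2966] z44 [-113.4409 -115.6285]
 lip edge x (want -62): [-68.   -68.   -68.   -68.25]
 red y0 0 z66 [-117.6224   -8.1234] [-65.8946   7.1025] z44 [-113.5311   -8.013 ]
 lip edge x (want -62): [-68.   -67.75 -67.75 -67.75]
 red y0 50 z66 [-117.6647   38.6713] [-66.8434  56.4196] z44 [-113.5774   43.154 ]
 lip edge x (want -62): [-73.25 -69.75 -68.   -68.  ]
 red y0 100 z66 [-116.8935   81.5565] [-66.8842 108.3192] z44 [-112.7341   90.0464]
 lip edge x (want -62): [-68.   -67.75 -67.75 -67.5 ]
top [534.5955 108.7419  49.9047  21.5489  -6.3571] [-88.1254  97.6611]
top [526.8918  59.9016  48.336   15.1897  -6.0571] [-91.4568  49.2042]
top [506.8843 -86.8758  40.3878  10.7608  -8.5736] [ -94.5486 -100.0586]
top [513.2397  11.0154  29.2542  12.8975  -1.1118] [-99.1626  -0.4621]
 white [374.3038 151.6709] area 161.5 lid mm [ 16.8838 -63.429 ]
 white [310.25   150.1538] area 49.0 lid mm [ -0.1681 152.7479]
 white [331.7778 164.8889] area 18.5 lid mm [-42.8873  75.0547]
```

View pics/w16c.png

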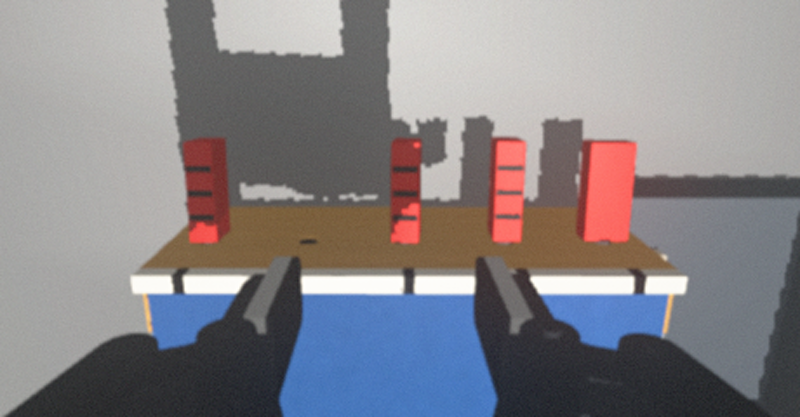

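The four grips end at nearly equal depth. There are tiny dark specks just past the ends of pins C (505,243) and D (603,241), so I'll check those pixels numerically.

Run:
```python
from lid import *
im=cv2.imread("pics/w16.png")[:,:,::-1]
for n,xc in(("A",205),("B",405),("C",507),("D",605)):
    x=int(100+xc*460/800)
    for dx in(-5,0,5):
        print(n,x+dx,[tuple(int(k) for k in im[r,x+dx]) for r in range(224,237)])
v=View("wrist")
for y in(-.1,0,.05,.1):print(v.pix([F(-.062,y,.066),F(-.062,y,.062),F(-.062,y,.0598),F(-.062,y,.055),F(-.062,y,.09),F(-.062,y,.0)]).round(1).tolist())
# socket 1 (empty): dark blob location
g=cv2.cvtColor(im,cv2.COLOR_RGB2GRAY);p=v.pix([F(-.062,-.05,.055)])[0];print("sock1 predicted",p)
x,y=p.round().astype(int);w=g[y-10:y+11,x-14:x+15];yy,xx=np.where(w<60);print("dark at",xx.mean()+x-14,yy.mean()+y-10,yy.min()+y-10,yy.max()+y-10)
```

```text
A 212 [(243, 79, 77), (243, 81, 76), (244, 82, 75), (244, 77, 75), (241, 80, 76), (206, 84, 70), (143, 91, 66), (123, 97, 66), (126, 100, 66), (124, 97, 68), (124, 99, 68), (126, 99, 67), (127, 100, 70)]
A 217 [(246, 86, 82), (245, 82, 77), (246, 87, 82), (245, 81, 76), (244, 84, 81), (209, 83, 76), (137, 90, 73), (121, 99, 68), (128, 103, 70), (128, 100, 71), (126, 101, 70), (129, 100, 67), (126, 99, 67)]
A 222 [(247, 88, 82), (247, 87, 82), (247, 87, 80), (248, 89, 82), (244, 83, 80), (204, 86, 74), (138, 89, 67), (122, 97, 67), (123, 97, 65), (124, 98, 67), (127, 99, 69), (125, 99, 69), (125, 97, 64)]
B 327 [(231, 74, 71), (247, 90, 83), (250, 93, 88), (248, 89, 85), (229, 81, 76), (166, 80, 64), (122, 87, 62), (125, 99, 70), (122, 96, 65), (125, 97, 68), (126, 97, 68), (125, 99, 69), (123, 98, 68)]
B 332 [(250, 98, 91), (250, 94, 88), (250, 97, 92), (251, 98, 93), (251, 101, 95), (231, 104, 98), (159, 103, 88), (126, 101, 76), (124, 99, 70), (124, 96, 65), (124, 97, 68), (123, 96, 67), (124, 97, 67)]
B 337 [(251, 106, 99), (251, 101, 93), (251, 101, 96), (252, 104, 97), (253, 104
[... 1174 characters left out ...]
(132, 96, 64)]
D 452 [(252, 103, 95), (252, 104, 97), (253, 109, 100), (253, 105, 97), (240, 96, 85), (178, 89, 70), (139, 99, 70), (130, 99, 67), (131, 98, 64), (135, 101, 71), (132, 97, 68), (131, 98, 65), (132, 97, 68)]
[[216.8, 234.1], [218.3, 232.3], [219.2, 231.3], [221.0, 229.3], [206.2, 246.2], [238.0, 209.9]]
[[333.7, 234.2], [333.6, 232.4], [333.5, 231.4], [333.3, 229.3], [334.8, 246.3], [331.5, 210.0]]
[[392.2, 234.2], [391.2, 232.4], [390.6, 231.4], [389.4, 229.4], [399.1, 246.3], [378.3, 210.0]]
[[450.7, 234.2], [448.7, 232.4], [447.7, 231.5], [445.5, 229.4], [463.5, 246.3], [425.1, 210.0]]
sock1 predicted [277.1413 229.3048]
dark at 274.14285714285717 232.28571428571428 228 239
```

The specks are real: the grip ends sit about 3.7 px (about 3 mm) short of where the face would put them, and the steel probe shows in the gap on C and D. So the pins are not fully home and there is a tighter fit near the end. I'll push each one harder from behind with the closed fingertips, in line with the probe, starting with B.

```bash
cat >> lid.py <<'E'
def tip():
    s=bot.get_state();p=s["eef_pos"]+Ro.from_rotvec(s["ee_rot"]).apply([0,0,.165])
    print("tip lid",inlid([p])[0],"z",round(p[2]*1e3,1),"F",s["contact_force"],"rot",s["ee_rot"],"t",round(s["time_s"],1))
E
python3 - <<'E'
from lid import *
go(F(-.136,0,.2265-bot.grasp_offset),-6.7)
E
```

```text
t 61.55 tcp [0.5198 0.0021 0.3324] w 0.6 gf 0.0 F [0.3837 0.5375 0.6096]
 dworld cm [ -4.3853   1.513  -10.5868]  shift cm (tool now) [ 4.5265  0.9937 10.5888]  (tool after turn) [ 4.5319  0.991  10.5868]  turn [-0.0001 -0.0005  0.0004]
```

```bash
python3 -m handwheel '[{"claw":0,"x":4.5,"y":1,"z":0,"rx":0,"ry":0,"rz":0},{"claw":0,"x":0,"y":0,"z":0,"rx":0,"ry":0,"rz":0},{"claw":0,"x":0,"y":0,"z":4,"rx":0,"ry":0,"rz":0},{"claw":0,"x":0,"y":0,"z":4,"rx":0,"ry":0,"rz":0},{"claw":0,"x":0,"y":0,"z":2.6,"rx":0,"ry":0,"rz":0},{"claw":0,"x":0,"y":0,"z":0,"rx":0,"ry":0,"rz":0},{"claw":0,"x":0,"y":0,"z":0,"rx":0,"ry":0,"rz":0},{"claw":0,"x":0,"y":0,"z":0,"rx":0,"ry":0,"rz":0},{"claw":0,"x":0,"y":0,"z":0,"rx":0,"ry":0,"rz":0},{"claw":0,"x":-0.8,"y":0,"z":0,"rx":0,"ry":0,"rz":0},{"claw":0,"x":0,"y":0,"z":0,"rx":0,"ry":0,"rz":0},{"claw":0,"x":0,"y":0,"z":0,"rx":0,"ry":0,"rz":0}]' 60 | grep -E 'eef|contact'
T='from lid import *; tip()'
python3 -c "$T"; for i in 1 2 3 4 5 6; do python3 -m handwheel '[{"claw":0,"x":-0.25,"y":0,"z":0,"rx":0,"ry":-0.005,"rz":0},{"claw":0,"x":0,"y":0,"z":0,"rx":0,"ry":0,"rz":0},{"claw":0,"x":0,"y":0,"z":0,"rx":0,"ry":0,"rz":0}]' >/dev/null; python3 -c "$T"; done
```

```text
eef_pos: [0.4842, 0.0162, 0.2264]
contact_force: [-0.6, 0.7, 0.0]
tip lid [-127.7452   -0.0951] z 61.4 F [-0.6043  0.7328  0.0464] rot [-0.1835 -3.1356  0.0001] t 63.0
tip lid [-125.2731   -0.0275] z 61.1 F [-2.528  -0.0942  1.3757] rot [ 0.1832  3.1334 -0.0004] t 63.4
tip lid [-125.1669    0.1242] z 60.2 F [-8.5644  1.8568  5.227 ] rot [0.183  3.1358 0.0001] t 63.8
tip lid [-125.0983    0.2237] z 59.4 F [-15.0929   1.2152   8.1168] rot [-0.1822 -3.1345 -0.0001] t 64.2
tip lid [-124.9977    0.3551] z 58.6 F [-20.8473   1.8116  12.84  ] rot [-0.1817 -3.1322 -0.0004] t 64.5
tip lid [-124.9089    0.4385] z 58.0 F [-27.2891   1.3295  17.2662] rot [-0.181  -3.1299 -0.0005] t 64.9
tip lid [-124.9211    0.565 ] z 56.9 F [-33.0032   2.7532  19.4992] rot [-0.1805 -3.1275 -0.0008] t 65.3
```

```bash
T='from lid import *; tip()'
for i in 1 2 3 4 5; do python3 -m handwheel '[{"claw":0,"x":-0.25,"y":0,"z":-0.12,"rx":0,"ry":-0.005,"rz":0},{"claw":0,"x":0,"y":0,"z":0,"rx":0,"ry":0,"rz":0},{"claw":0,"x":0,"y":0,"z":0,"rx":0,"ry":0,"rz":0}]' >/dev/null; python3 -c "$T"; done
```

```text
tip lid [-124.7852    0.6337] z 56.9 F [-37.606    2.3637  20.3887] rot [-0.18   -3.1255 -0.001 ] t 65.7
tip lid [-124.7113    0.7441] z 56.9 F [-41.1733   2.8275  20.218 ] rot [-0.1796 -3.1233 -0.0013] t 66.0
tip lid [-124.6296    0.8406] z 56.9 F [-46.2152   4.5365  21.1923] rot [-0.179  -3.1212 -0.0015] t 66.4
tip lid [-124.5566    0.9339] z 56.8 F [-50.9406   4.4728  23.1312] rot [-0.1786 -3.1191 -0.0018] t 66.8
tip lid [-124.423     1.0428] z 56.9 F [-55.2766   4.3488  22.8873] rot [-0.1782 -3.1171 -0.002 ] t 67.2
```

The stop holds at 55 N, so I'll re-check the gap from directly above the front face before forcing anything further.

```bash
python3 -m handwheel '[{"claw":0,"x":0.9,"y":0,"z":0.2,"rx":0,"ry":0.02,"rz":0},{"claw":0,"x":0.9,"y":0,"z":0.2,"rx":0,"ry":0.02,"rz":0},{"claw":0,"x":2,"y":0,"z":0.2,"rx":0,"ry":0.015,"rz":0},{"claw":0,"x":0,"y":0,"z":-4,"rx":0,"ry":0,"rz":0},{"claw":0,"x":0,"y":0,"z":-6,"rx":0,"ry":0,"rz":0},{"claw":0,"x":-6,"y":0,"z":0,"rx":0,"ry":0,"rz":0},{"claw":0,"x":-6,"y":0.5,"z":0,"rx":0,"ry":0,"rz":0},{"claw":0,"x":-2.5,"y":0.5,"z":0,"rx":0,"ry":0,"rz":0},{"claw":0,"x":0,"y":0,"z":0,"rx":0,"ry":0,"rz":0},{"claw":0,"x":0,"y":0,"z":0,"rx":0,"ry":0,"rz":0},{"claw":0,"x":0,"y":0,"z":0,"rx":0,"ry":0,"rz":0},{"claw":0,"x":0,"y":0,"z":0,"rx":0,"ry":0,"rz":0}]' | grep -E 'eef|contact'
python3 - <<'E'
from lid import *
tip()
v=View("wrist","w17");print("cam lid",inlid([v.c]),v.c[2])
p=v.pix([F(-.062,0,.066)])[0];print(p)
x,y=p.astype(int);y0=max(y-40,0)
cv2.imwrite("pics/w17c.png",cv2.resize(v.im[y0:y0+70,max(x-190,0):x+190,::-1],None,fx=2,fy=4,interpolation=cv2.INTER_NEAREST));print(y0,max(x-190,0))
for yy in(-.1,0,.05,.1):
    for zz in(.066,.098):print(yy,zz,v.pix([F(-.062,yy,zz),F(-.066,yy,zz)]).round(1).tolist())
E
```

```text
eef_pos: [0.6182, 0.0105, 0.326]
contact_force: [-0.1, -0.5, 0.3]
tip lid [5.9845 9.9089] z 161.0 F [-0.1163 -0.4679  0.3351] rot [-0.1835 -3.1356  0.0001] t 68.7
cam lid [[-64.6053  10.2781]] 0.29523326161904995
[308.8884 116.9344]
76 118
-0.1 0.066 [[174.7, 116.9], [174.0, 111.3]]
-0.1 0.098 [[150.8, 117.5], [149.8, 111.0]]
0 0.066 [[308.9, 116.9], [308.8, 111.3]]
0 0.098 [[306.7, 117.5], [306.6, 111.0]]
0.05 0.066 [[376.0, 116.9], [376.2, 111.4]]
0.05 0.098 [[384.6, 117.5], [385.0, 111.0]]
0.1 0.066 [[443.1, 117.0], [443.7, 111.4]]
0.1 0.098 [[462.5, 117.5], [463.3, 111.0]]
```

View pics/w17c.png

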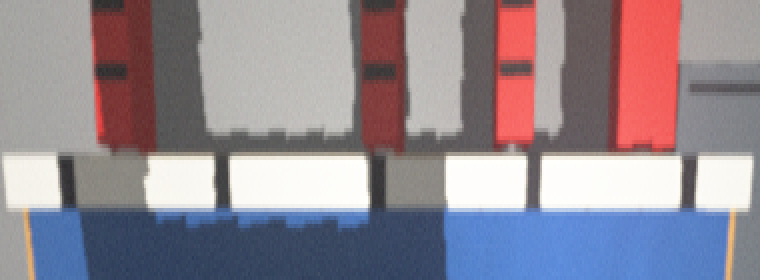

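From above, B's grip now meets the lip line and A's does nearly. C is about 1.5 mm short, with its probe glinting at (514,149), and D about 0.7 mm short. So the harder push works; I'll quantify it and push the rest.

```bash
cat >> lid.py <<'E'
def gaps(v):
    "from above the front face: red end row (half level of R-G) against the lip's edge row, in mm"
    for n,y in(("A",-.1),("B",0),("C",.05),("D",.1)):
        q=v.pix([F(-.064,y,.066),F(-.068,y,.066)]);s=(q[0,1]-q[1,1])/4
        x=int(q[0,0]);r=int(q[0,1]);rows=np.arange(r-22,r+12);o=[]
        for dx in(-5,-4,4,5):
            im=v.im[rows,x+dx].astype(float);rg=im[:,0]-im[:,1];h=np.median(rg[:8])/2
            k=np.where(rg<h)[0];k=k[k>3][0];o.append(rows[k-1]+(rg[k-1]-h)/(rg[k-1]-rg[k]))
        e=[]
        for dx in(-14,-12,12,14):
            g=v.im[r-6:r+8,x+dx].astype(float).sum(1);e.append(r-6+np.argmax(np.diff(g))+.5)
        print(n,"red end",np.round(o,2),"lip",np.round(e,1),"gap mm",round((np.median(e)-np.median(o))/s,2))
E
python3 - <<'E'
from lid import *
v=View("wrist");gaps(v)
go(F(-.136,.05,.2275-bot.grasp_offset),-6.7)
E
```

```text
A red end [111.92 112.07 112.9  112.72] lip [116.5 119.5 113.5 113.5] gap mm 1.85
B red end [114.22 114.32 112.92 112.97] lip [113.5 113.5 114.5 114.5] gap mm 0.29
C red end [111.8  111.8  112.27 112.15] lip [114.5 113.5 114.5 113.5] gap mm 1.44
D red end [112.03 112.01 112.81 112.81] lip [114.5 114.5 114.5 114.5] gap mm 1.48
t 68.78 tcp [0.6185 0.0105 0.3261] w -0.0 gf 0.0 F [-0.2858 -0.0352 -0.0306]
 dworld cm [-13.6722   5.6424  -9.86  ]  shift cm (tool now) [14.2334  4.0111  9.8645]  (tool after turn) [14.2371  4.0087  9.86  ]  turn [-0.0001 -0.0004  0.0001]
```

```bash
python3 -m handwheel '[{"claw":0,"x":5,"y":2,"z":0,"rx":0,"ry":0,"rz":0},{"claw":0,"x":5,"y":2,"z":0,"rx":0,"ry":0,"rz":0},{"claw":0,"x":4.2,"y":0,"z":0,"rx":0,"ry":0,"rz":0},{"claw":0,"x":0,"y":0,"z":0,"rx":0,"ry":0,"rz":0},{"claw":0,"x":0,"y":0,"z":5,"rx":0,"ry":0,"rz":0},{"claw":0,"x":0,"y":0,"z":4.8,"rx":0,"ry":0,"rz":0},{"claw":0,"x":0,"y":0,"z":0,"rx":0,"ry":0,"rz":0},{"claw":0,"x":0,"y":0,"z":0,"rx":0,"ry":0,"rz":0},{"claw":0,"x":0,"y":0,"z":0,"rx":0,"ry":0,"rz":0},{"claw":0,"x":-0.8,"y":0,"z":0,"rx":0,"ry":0,"rz":0},{"claw":0,"x":0,"y":0,"z":0,"rx":0,"ry":0,"rz":0},{"claw":0,"x":0,"y":0,"z":0,"rx":0,"ry":0,"rz":0}]' | grep -E 'contact'
T='from lid import *; tip()'
python3 -c "$T"; for i in 1 2 3 4 5 6 7 8 9 10; do python3 -m handwheel '[{"claw":0,"x":-0.3,"y":0,"z":-0.1,"rx":0,"ry":-0.006,"rz":0},{"claw":0,"x":0,"y":0,"z":0,"rx":0,"ry":0,"rz":0},{"claw":0,"x":0,"y":0,"z":0,"rx":0,"ry":0,"rz":0}]' >/dev/null; python3 -c "$T" | cut -c1-80; done
```

```text
contact_force: [0.5, 0.1, -0.0]
tip lid [-126.8257   49.9332] z 63.4 F [ 0.4768  0.1387 -0.0189] rot [ 0.1835  3.1356 -0.0001] t 70.3
tip lid [-125.137    49.9033] z 63.2 F [-4.981  -0.0357  1.768 ] rot [ 0.1832  3
tip lid [-124.952    49.8993] z 62.9 F [-10.5118   1.0022   2.5741] rot [-0.1829
tip lid [-124.8195   49.9043] z 62.6 F [-17.6527   2.3402   5.4617] rot [-0.1824
tip lid [-124.6706   49.9112] z 62.3 F [-23.8563   2.3495   8.3226] rot [-0.1819
tip lid [-124.5242   49.9084] z 62.1 F [-29.8183   3.9011  10.5111] rot [-0.1813
tip lid [-124.3948   49.8781] z 61.9 F [-36.6312   4.1886  13.0013] rot [-0.181 
tip lid [-124.2455   49.9046] z 61.7 F [-42.0325   4.2872  15.9902] rot [-0.1803
tip lid [-124.1491   49.8802] z 61.4 F [-48.2019   5.091   17.6638] rot [-0.18  
tip lid [-123.9985   49.8816] z 61.2 F [-54.6514   5.9217  20.9722] rot [-0.1795
tip lid [-123.9041   49.9134] z 61.0 F [-60.1938   6.9283  21.6462] rot [-0.1789
```

```bash
python3 -m handwheel '[{"claw":0,"x":1,"y":0,"z":0.3,"rx":0,"ry":0.02,"rz":0},{"claw":0,"x":1,"y":0,"z":0.3,"rx":0,"ry":0.02,"rz":0},{"claw":0,"x":2,"y":0,"z":0.4,"rx":0,"ry":0.02,"rz":0},{"claw":0,"x":0,"y":0,"z":-5,"rx":0,"ry":0,"rz":0},{"claw":0,"x":0,"y":0,"z":-5.8,"rx":0,"ry":0,"rz":0},{"claw":0,"x":-6,"y":-1.5,"z":0,"rx":0,"ry":0,"rz":0},{"claw":0,"x":-6,"y":-1.5,"z":0,"rx":0,"ry":0,"rz":0},{"claw":0,"x":-2.2,"y":0,"z":0,"rx":0,"ry":0,"rz":0},{"claw":0,"x":0,"y":0,"z":0,"rx":0,"ry":0,"rz":0},{"claw":0,"x":0,"y":0,"z":0,"rx":0,"ry":0,"rz":0},{"claw":0,"x":0,"y":0,"z":0,"rx":0,"ry":0,"rz":0},{"claw":0,"x":0,"y":0,"z":0,"rx":0,"ry":0,"rz":0}]' | grep -E 'eef|contact'
python3 - <<'E'
from lid import *
tip();v=View("wrist","w18");gaps(v)
for n,y in(("B",0),("C",.05),("D",.1)):
    q=v.pix([F(-.064,y,.066)])[0].astype(int)
    for dx in(-4,0,4):print(n,q,dx,[tuple(int(k) for k in v.im[r,q[0]+dx]) for r in range(q[1]-6,q[1]+5)])
E
```

```text
eef_pos: [0.6176, 0.021, 0.3355]
contact_force: [0.5, 0.3, 0.3]
tip lid [ 4.173  20.2289] z 170.5 F [0.5123 0.2939 0.3397] rot [-0.1827 -3.1359  0.0001] t 75.5
A red end [ 98.03  98.01 115.14  98.32] lip [117.5 117.5 116.5 116.5] gap mm 14.01
B red end [ 98.08  98.04 115.53 115.78] lip [116.5 116.5 116.5 117.5] gap mm 7.22
C red end [98.54 98.51 98.3  98.17] lip [116.5 116.5 116.5 116.5] gap mm 13.47
D red end [114.89 114.66 115.67 115.7 ] lip [116.5 116.5 117.5 122.5] gap mm 1.28
B [296 116] -4 [(233, 82, 78), (233, 86, 78), (235, 87, 84), (202, 72, 68), (142, 61, 60), (116, 72, 65), (110, 78, 68), (103, 87, 81), (88, 82, 78), (92, 87, 88), (87, 86, 85)]
B [296 116] 0 [(239, 93, 85), (238, 88, 82), (238, 86, 80), (229, 76, 75), (184, 71, 70), (134, 98, 95), (124, 115, 112), (162, 157, 145), (228, 220, 205), (249, 246, 237), (251, 248, 241)]
B [296 116] 4 [(132, 63, 62), (130, 62, 60), (134, 69, 64), (130, 66, 65), (118, 67, 65), (113, 87, 85), (128, 117, 111), (162, 152, 140), (170, 163, 149), (148, 144, 136), (141, 139, 132)]
C [360 116] -4 [(247, 109, 103), (247, 108, 104), (247, 
[... 415 characters left out ...]
8), (209, 83, 82), (146, 82, 79), (118, 83, 81), (109, 89, 86), (105, 97, 97), (114, 110, 106), (119, 111, 111)]
D [425 116] -4 [(248, 114, 109), (248, 111, 107), (247, 110, 106), (233, 100, 97), (183, 83, 81), (137, 81, 84), (136, 116, 110), (195, 181, 167), (245, 241, 230), (254, 253, 250), (254, 253, 250)]
D [425 116] 0 [(247, 111, 107), (248, 113, 108), (246, 107, 101), (228, 96, 92), (180, 82, 83), (139, 75, 77), (134, 106, 98), (194, 178, 161), (247, 242, 232), (254, 253, 249), (253, 253, 250)]
D [425 116] 4 [(246, 107, 99), (247, 109, 106), (247, 110, 105), (247, 110, 102), (239, 93, 93), (201, 85, 84), (147, 99, 87), (188, 170, 153), (245, 242, 230), (254, 253, 249), (253, 253, 250)]
```

After the push, C's end profile equals B's, so both sit on the same hard stop. I'll give D and A the same firm push.

```bash
python3 - <<'E'
from lid import *
go(F(-.136,.1,.2275-bot.grasp_offset),-6.7)
E
python3 -m handwheel '[{"claw":0,"x":5,"y":4,"z":0,"rx":0,"ry":0,"rz":0},{"claw":0,"x":5,"y":4,"z":0,"rx":0,"ry":0,"rz":0},{"claw":0,"x":4,"y":0,"z":0,"rx":0,"ry":0,"rz":0},{"claw":0,"x":0,"y":0,"z":0,"rx":0,"ry":0,"rz":0},{"claw":0,"x":0,"y":0,"z":5,"rx":0,"ry":0,"rz":0},{"claw":0,"x":0,"y":0,"z":5.8,"rx":0,"ry":0,"rz":0},{"claw":0,"x":0,"y":0,"z":0,"rx":0,"ry":0,"rz":0},{"claw":0,"x":0,"y":0,"z":0,"rx":0,"ry":0,"rz":0},{"claw":0,"x":0,"y":0,"z":0,"rx":0,"ry":0,"rz":0},{"claw":0,"x":-0.8,"y":0,"z":0,"rx":0,"ry":0,"rz":0},{"claw":0,"x":0,"y":0,"z":0,"rx":0,"ry":0,"rz":0},{"claw":0,"x":0,"y":0,"z":0,"rx":0,"ry":0,"rz":0}]' | grep -E 'contact'
T='from lid import *; tip()'
python3 -c "$T"; for i in 1 2 3 4 5 6 7 8 9; do python3 -m handwheel '[{"claw":0,"x":-0.3,"y":0,"z":-0.1,"rx":0,"ry":-0.006,"rz":0},{"claw":0,"x":0,"y":0,"z":0,"rx":0,"ry":0,"rz":0},{"claw":0,"x":0,"y":0,"z":0,"rx":0,"ry":0,"rz":0}]' >/dev/null; python3 -c "$T" | cut -c1-80; done
python3 -m handwheel '[{"claw":0,"x":1,"y":0,"z":0.3,"rx":0,"ry":0.02,"rz":0},{"claw":0,"x":1,"y":0,"z":0.3,"rx":0,"ry":0.02,"rz":0},{"claw":0,"x":2,"y":0,"z":0.3,"rx":0,"ry":0.014,"rz":0},{"claw":0,"x":0,"y":0,"z":-5,"rx":0,"ry":0,"rz":0},{"claw":0,"x":0,"y":-5,"z":0,"rx":0,"ry":0,"rz":0},{"claw":0,"x":0,"y":-5,"z":0,"rx":0,"ry":0,"rz":0},{"claw":0,"x":0,"y":-5,"z":0,"rx":0,"ry":0,"rz":0},{"claw":0,"x":0,"y":-5,"z":0,"rx":0,"ry":0,"rz":0},{"claw":0,"x":0,"y":0,"z":0,"rx":0,"ry":0,"rz":0},{"claw":0,"x":0,"y":0,"z":0,"rx":0,"ry":0,"rz":0},{"claw":0,"x":0,"y":0,"z":0,"rx":0,"ry":0,"rz":0}]' | grep -E 'eef|contact'
python3 - <<'E'
from lid import *
go(F(-.128,-.1,.2275-bot.grasp_offset),-6.7)
E
```

```text
t 75.58 tcp [0.6177 0.021  0.3355] w -0.0 gf 0.0 F [-0.9635 -0.4081 -0.1602]
 dworld cm [-13.0085   9.5608 -10.7994]  shift cm (tool now) [14.0268  7.9875 10.803 ]  (tool after turn) [14.0351  7.9778 10.7994]  turn [-0.0002 -0.0003  0.0006]
contact_force: [-0.5, 0.4, 0.3]
tip lid [-124.4114   98.0305] z 62.8 F [-0.4789  0.3839  0.2927] rot [0.1836 3.1358 0.    ] t 77.1
tip lid [-123.5651   97.9243] z 62.3 F [-4.8371  0.7747  1.4132] rot [-0.1832 -3
tip lid [-123.3222   97.8328] z 62.0 F [-10.1691   2.1149   2.7572] rot [-0.1828
tip lid [-123.0719   97.7355] z 61.7 F [-16.7223   2.6222   5.3819] rot [-0.1824
tip lid [-122.8752   97.6411] z 61.4 F [-22.9168   4.6377   6.1322] rot [-0.1821
tip lid [-122.6819   97.5532] z 61.1 F [-29.0283   4.8269   8.8768] rot [-0.1818
tip lid [-122.5201   97.4571] z 60.8 F [-34.6458   5.9556  10.832 ] rot [-0.1814
tip lid [-122.3389   97.378 ] z 60.6 F [-40.6879   6.0743  13.7543] rot [-0.181 
tip lid [-122.1995   97.3344] z 60.4 F [-47.3775   6.6719  15.0325] rot [-0.1807
tip lid [-121.9967   97.2425] z 60.2 F [-51.9505   8.3589  17.2584] rot [-0.1803
eef_pos: [0.4625, -0.0827, 0.2767]
contact_force: [0.9, 0.2, 0.4]
t 81.83 tcp [ 0.4625 -0.0827  0.2767] w -0.001 gf 0.0 F [0.9418 0.1505 0.4023]
 dworld cm [ 0.9703 -0.0254 -4.9246]  shift cm (tool now) [-0.9699  0.0852  4.924 ]  (tool after turn) [-0.9666  0.088   4.9246]  turn [ 0.0002 -0.0006  0.0018]
```

```bash
python3 -m handwheel '[{"claw":0,"x":0,"y":0.08,"z":4.9,"rx":0,"ry":0,"rz":0},{"claw":0,"x":0,"y":0,"z":0,"rx":0,"ry":0,"rz":0},{"claw":0,"x":0,"y":0,"z":0,"rx":0,"ry":0,"rz":0},{"claw":0,"x":0,"y":0,"z":0,"rx":0,"ry":0,"rz":0},{"claw":0,"x":-1.1,"y":0,"z":0,"rx":0,"ry":0,"rz":0},{"claw":0,"x":0,"y":0,"z":0,"rx":0,"ry":0,"rz":0},{"claw":0,"x":0,"y":0,"z":0,"rx":0,"ry":0,"rz":0}]' | grep -E 'contact'
T='from lid import *; tip()'
python3 -c "$T"; for i in 1 2 3 4 5 6 7 8 9; do python3 -m handwheel '[{"claw":0,"x":-0.3,"y":0,"z":-0.1,"rx":0,"ry":-0.006,"rz":0},{"claw":0,"x":0,"y":0,"z":0,"rx":0,"ry":0,"rz":0},{"claw":0,"x":0,"y":0,"z":0,"rx":0,"ry":0,"rz":0}]' >/dev/null; python3 -c "$T" | cut -c1-80; done
python3 -m handwheel '[{"claw":0,"x":1,"y":0,"z":0.3,"rx":0,"ry":0.02,"rz":0},{"claw":0,"x":1,"y":0,"z":0.3,"rx":0,"ry":0.02,"rz":0},{"claw":0,"x":2,"y":0,"z":0.3,"rx":0,"ry":0.014,"rz":0},{"claw":0,"x":0,"y":0,"z":-5,"rx":0,"ry":0,"rz":0},{"claw":0,"x":0,"y":5,"z":-5,"rx":0,"ry":0,"rz":0},{"claw":0,"x":-6,"y":0,"z":0,"rx":0,"ry":0,"rz":0},{"claw":0,"x":-6,"y":5,"z":0,"rx":0,"ry":0,"rz":0},{"claw":0,"x":-2.6,"y":0,"z":0,"rx":0,"ry":0,"rz":0},{"claw":0,"x":0,"y":0,"z":0,"rx":0,"ry":0,"rz":0},{"claw":0,"x":0,"y":0,"z":0,"rx":0,"ry":0,"rz":0},{"claw":0,"x":0,"y":0,"z":0,"rx":0,"ry":0,"rz":0},{"claw":0,"x":0,"y":0,"z":0,"rx":0,"ry":0,"rz":0}]' | grep -E 'eef|contact'
python3 - <<'E'
from lid import *
tip();v=View("wrist","w19");print("cam lid",inlid([v.c]),v.c[2])
for n,y in(("A",-.1),("B",0),("C",.05),("D",.1)):
    q=v.pix([F(-.064,y,.066)])[0].astype(int)
    for dx in(-5,0,5):
        im=v.im[q[1]-14:q[1]+10,q[0]+dx].astype(float);rg=im[:,0]-im[:,1];h=rg[:6].mean()/2;k=np.where(rg<h)[0];k=k[(k>5)];k=k[k>=np.where(rg>=h)[0].max()][0]
        print(n,dx,"end row",round(q[1]-14+k-1+(rg[k-1]-h)/(rg[k-1]-rg[k]),2),[tuple(int(c) for c in v.im[r,q[0]+dx]) for r in range(q[1]-3,q[1]+5)] if dx==0 else "")
E
```

```text
contact_force: [-0.4, 0.2, -0.0]
tip lid [-125.9625 -101.3508] z 63.2 F [-0.397   0.228  -0.0182] rot [ 0.1835  3.1353 -0.0006] t 82.7
tip lid [-125.2402 -100.8637] z 62.9 F [-4.4835 -0.1589  2.1018] rot [-0.1831 -3
tip lid [-125.0457 -100.4248] z 62.6 F [-10.9952   1.343    3.633 ] rot [-0.1822
tip lid [-124.9041  -99.9895] z 62.4 F [-18.2676   0.9412   6.0328] rot [-0.1812
tip lid [-124.7211  -99.6224] z 62.1 F [-24.4513   0.9714   9.3243] rot [-0.1802
tip lid [-124.5668  -99.242 ] z 61.9 F [-31.6983   0.6154  11.166 ] rot [-0.1792
tip lid [-124.4605  -98.8723] z 61.7 F [-37.5003   1.2293  14.8459] rot [-0.1783
tip lid [-124.2968  -98.5207] z 61.5 F [-44.4125   1.6318  16.4198] rot [-0.1772
tip lid [-124.1188  -98.1854] z 61.3 F [-51.5162   1.3621  19.618 ] rot [-0.1762
tip lid [-124.0795  -97.5779] z 60.7 F [-56.601    1.723   18.7897] rot [-0.1755
eef_pos: [0.6029, -0.015, 0.3216]
contact_force: [0.6, 0.9, 0.0]
tip lid [ -6.262  -17.2626] z 156.6 F [0.5976 0.8954 0.0072] rot [-0.1843 -3.1354 -0.    ] t 87.6
cam lid [[-76.8376 -16.8629]] 0.2907721917420579
A -5 end row 129.56 
A 0 end row 127.78 [(134, 58, 54), (127, 71, 65), (130, 96, 78), (126, 102, 77), (128, 100, 73), (126, 101, 75), (137, 122, 108), (148, 142, 134)]
A 5 end row 127.38 
B -5 end row 128.91 
B 0 end row 129.44 [(248, 104, 100), (205, 104, 105), (152, 121, 121), (138, 121, 110), (133, 109, 90), (119, 95, 75), (113, 99, 92), (112, 107, 105)]
B 5 end row 129.69 
C -5 end row 129.17 
C 0 end row 129.7 [(253, 117, 112), (220, 108, 104), (160, 119, 120), (143, 125, 118), (137, 115, 94), (144, 123, 103), (200, 186, 174), (253, 251, 244)]
C 5 end row 129.81 
D -5 end row 129.22 
D 0 end row 130.1 [(244, 106, 102), (223, 94, 95), (168, 93, 84), (144, 105, 86), (141, 111, 88), (145, 122, 100), (191, 177, 163), (248, 244, 236)]
D 5 end row 129.95
```

B and C still show a sliver of probe while D shows none. My pushes carried a downward component (Fz of about +20 N), which rocks the tall grips rear-down so only the lower edge touches. I'll push C again with the contact high on the rear face and an upward bias.

```bash
python3 - <<'E'
from lid import *
go(F(-.136,.05,.233-bot.grasp_offset),-6.7)
E
python3 -m handwheel '[{"claw":0,"x":5,"y":3.4,"z":-1,"rx":0,"ry":0,"rz":0},{"claw":0,"x":5,"y":3.4,"z":0,"rx":0,"ry":0,"rz":0},{"claw":0,"x":3,"y":0,"z":0,"rx":0,"ry":0,"rz":0},{"claw":0,"x":0,"y":0,"z":0,"rx":0,"ry":0,"rz":0},{"claw":0,"x":0,"y":0,"z":5,"rx":0,"ry":0,"rz":0},{"claw":0,"x":0,"y":0,"z":4.9,"rx":0,"ry":0,"rz":0},{"claw":0,"x":0,"y":0,"z":0,"rx":0,"ry":0,"rz":0},{"claw":0,"x":0,"y":0,"z":0,"rx":0,"ry":0,"rz":0},{"claw":0,"x":0,"y":0,"z":0,"rx":0,"ry":0,"rz":0},{"claw":0,"x":-0.9,"y":0,"z":0,"rx":0,"ry":0,"rz":0},{"claw":0,"x":0,"y":0,"z":0,"rx":0,"ry":0,"rz":0},{"claw":0,"x":0,"y":0,"z":0,"rx":0,"ry":0,"rz":0}]' | grep -E 'contact'
T='from lid import *; tip()'
python3 -c "$T"; for i in 1 2 3 4 5 6; do python3 -m handwheel '[{"claw":0,"x":-0.3,"y":0,"z":-0.28,"rx":0,"ry":-0.006,"rz":0},{"claw":0,"x":0,"y":0,"z":0,"rx":0,"ry":0,"rz":0},{"claw":0,"x":0,"y":0,"z":0,"rx":0,"ry":0,"rz":0}]' >/dev/null; python3 -c "$T" | cut -c1-80; done
```

```text
t 87.62 tcp [ 0.603  -0.015   0.3217] w -0.0 gf 0.0 F [-0.4791  0.2749 -0.5079]
 dworld cm [-12.1287   8.1909  -8.8672]  shift cm (tool now) [13.      6.7151  8.8731]  (tool after turn) [13.0015  6.7199  8.8672]  turn [-0.     -0.0005 -0.0004]
contact_force: [-0.6, 0.9, -0.8]
tip lid [-126.3098   51.0418] z 67.9 F [-0.6084  0.871  -0.8179] rot [ 0.1834  3.1362 -0.0001] t 89.1
tip lid [-122.6777   51.0333] z 70.3 F [-0.3378  0.1195 -0.6078] rot [ 0.1831  3
tip lid [-118.5902   51.0166] z 73.2 F [0.003  0.2504 0.0662] rot [ 0.1828  3.12
tip lid [-114.6447   51.0167] z 76.1 F [0.1455 0.3851 0.8465] rot [ 0.1824  3.11
tip lid [-110.7313   51.017 ] z 78.9 F [-0.1204  0.3856 -0.2566] rot [ 0.1821  3
tip lid [-106.7908   51.0058] z 81.8 F [-0.4062  0.1515  0.5891] rot [ 0.1818  3
tip lid [-102.8944   51.0148] z 84.7 F [-0.418   0.0402  1.0516] rot [ 0.1813  3
```

It rode over the top, which confirms C's rear sits low. I'll re-grip C instead, lift its rear gently, and push with Fz held slightly negative.

```bash
python3 -m handwheel '[{"claw":0.4,"x":0,"y":0,"z":-4,"rx":0,"ry":0.036,"rz":0},{"claw":0.4,"x":0,"y":0,"z":0,"rx":0,"ry":0,"rz":0},{"claw":0.4,"x":0,"y":0,"z":0,"rx":0,"ry":0,"rz":0},{"claw":0.4,"x":0,"y":0,"z":0,"rx":0,"ry":0,"rz":0},{"claw":0.4,"x":0,"y":0,"z":0,"rx":0,"ry":0,"rz":0}]' | grep -E 'contact|width'
python3 - <<'E'
from lid import *
go(F(-.092,.05,.2200-bot.grasp_offset),-6.7)
v=View("wrist")
for y in(-100,0,50,100):home(v,y)
E
```

```text
contact_force: [0.1, -0.3, -0.3]
width: 0.399
t 92.0 tcp [0.507  0.065  0.2886] w 0.399 gf 0.0 F [ 0.1116 -0.303  -0.2755]
 dworld cm [ 1.8448 -0.3173 -6.8551]  shift cm (tool now) [-1.8865 -0.0982  6.8504]  (tool after turn) [-1.8692 -0.0999  6.8551]  turn [-0.0003 -0.0025  0.0001]
 red y0 -100 z66 [-120.6997 -105.6947] [-66.529  -76.0321] z44 [-113.7347 -123.7003]
 lip edge x (want -62): [-64.   -69.5  -69.75 -69.75]
 red y0 0 z66 [-121.4289   -7.0787] [-70.626   12.8581] z44 [-114.5476  -13.777 ]
 lip edge x (want -62): [-59.25 -73.   -54.75 -51.25]
 red y0 50 z66 [-120.73     42.1189] [-66.565   57.2489] z44 [-113.7684   41.0615]
 lip edge x (want -62): [-69.5  -69.5  -69.5  -69.75]
 red y0 100 z66 [-120.0268   85.8614] [-70.6537 109.4134] z44 [-112.9847   89.8195]
 lip edge x (want -62): [-63.5  -62.   -67.   -71.75]
```

```bash
python3 -m handwheel '[{"claw":0.4,"x":-1.87,"y":-0.1,"z":2,"rx":0,"ry":-0.002,"rz":0},{"claw":0.4,"x":0,"y":0,"z":4.8,"rx":0,"ry":0,"rz":0},{"claw":0.4,"x":0,"y":0,"z":0,"rx":0,"ry":0,"rz":0},{"claw":0.4,"x":0,"y":0,"z":0,"rx":0,"ry":0,"rz":0},{"claw":0.4,"x":0,"y":0,"z":0,"rx":0,"ry":0,"rz":0},{"claw":0,"x":0,"y":0,"z":0,"rx":0,"ry":0,"rz":0},{"claw":0,"x":0,"y":0,"z":0,"rx":0,"ry":0,"rz":0},{"claw":0,"x":0,"y":0,"z":0,"rx":0,"ry":0,"rz":0},{"claw":0,"x":0,"y":0,"z":0,"rx":0,"ry":0,"rz":0},{"claw":0,"x":0,"y":0,"z":0,"rx":0,"ry":0,"rz":0}]' 80 | grep -E 'contact|width|eef'
T='from lid import *; tip()'
python3 -c "$T"
python3 -m handwheel '[{"claw":0,"x":0,"y":0,"z":-0.1,"rx":0,"ry":0,"rz":0},{"claw":0,"x":0,"y":0,"z":0,"rx":0,"ry":0,"rz":0},{"claw":0,"x":0,"y":0,"z":0,"rx":0,"ry":0,"rz":0}]' >/dev/null; python3 -c "$T"
for i in 1 2 3 4; do python3 -m handwheel '[{"claw":0,"x":-0.3,"y":0,"z":-0.05,"rx":0,"ry":-0.006,"rz":0},{"claw":0,"x":0,"y":0,"z":0,"rx":0,"ry":0,"rz":0},{"claw":0,"x":0,"y":0,"z":0,"rx":0,"ry":0,"rz":0}]' >/dev/null; python3 -c "$T"; done
```

```text
eef_pos: [0.5267, 0.0616, 0.2231]
contact_force: [-1.2, -1.0, 6.1]
width: 0.138
tip lid [-90.0539  49.9157] z 58.1 F [-1.2444 -0.9551  6.0558] rot [ 0.1832  3.1322 -0.0007] t 93.3
tip lid [-90.1368  49.9303] z 58.2 F [ 1.8719 -1.9598  4.4894] rot [ 0.1833  3.1325 -0.0006] t 93.7
tip lid [-89.9713  49.9271] z 58.0 F [-8.0355 -1.887  10.3306] rot [ 0.183   3.1354 -0.0011] t 94.0
tip lid [-89.8924  49.9169] z 57.8 F [-15.6764  -0.5611  17.8682] rot [-0.1823 -3.1343  0.0017] t 94.4
tip lid [-89.7602  49.9315] z 57.7 F [-23.939    0.0338  24.7724] rot [-0.1817 -3.1316  0.0021] t 94.8
tip lid [-89.7178  49.9514] z 57.6 F [-31.6034   0.9541  31.6481] rot [-0.1809 -3.1286  0.0026] t 95.2
```

```bash
T='from lid import *; tip()'
for i in 1 2 3 4 5; do python3 -m handwheel '[{"claw":0,"x":0,"y":0,"z":-0.15,"rx":0,"ry":0,"rz":0},{"claw":0,"x":0,"y":0,"z":0,"rx":0,"ry":0,"rz":0},{"claw":0,"x":0,"y":0,"z":0,"rx":0,"ry":0,"rz":0}]' >/dev/null; python3 -c "$T"; done
```

```text
tip lid [-89.6471  49.9209] z 57.9 F [-28.9087   0.6592  22.1394] rot [-0.1812 -3.1291  0.0024] t 95.5
tip lid [-89.5638  49.8933] z 58.2 F [-24.053    0.7505  15.1233] rot [-0.1815 -3.1296  0.0022] t 95.9
tip lid [-89.4939  49.8743] z 58.6 F [-21.1065   1.3129   7.3281] rot [-0.1817 -3.13    0.002 ] t 96.3
tip lid [-89.4069  49.8869] z 59.0 F [-16.8101   1.1323  -0.0764] rot [-0.182  -3.1304  0.0018] t 96.7
tip lid [-89.3284  49.8935] z 59.7 F [-14.3758   0.5124  -5.379 ] rot [-0.1823 -3.1307  0.0016] t 97.0
```

```bash
T='from lid import *; tip()'
for i in 1 2 3 4; do python3 -m handwheel '[{"claw":0,"x":-0.3,"y":0,"z":-0.17,"rx":0,"ry":-0.006,"rz":0},{"claw":0,"x":0,"y":0,"z":0,"rx":0,"ry":0,"rz":0},{"claw":0,"x":0,"y":0,"z":0,"rx":0,"ry":0,"rz":0}]' >/dev/null; python3 -c "$T"; done
python3 - <<'E'
from lid import *
v=View("wrist")
m=v.red();m[:,:290]=0;m[:,360:]=0
r=np.where(m.any(1))[0];print("rows",r.min(),r.max())
p=np.array([[322.5,r.min()],[322.5,r.max()]])
for z in(.066,.044):print(z,inlid(v.pt(p,z)))
E
```

```text
tip lid [-89.1982  49.912 ] z 59.8 F [-19.0857   1.9797  -4.5255] rot [-0.1817 -3.1281  0.0019] t 97.4
tip lid [-89.1046  49.8856] z 59.9 F [-24.3354   1.3852  -3.9199] rot [-0.1813 -3.1254  0.0022] t 97.8
tip lid [-89.0029  49.8661] z 60.0 F [-29.4051   2.9913  -4.7651] rot [-0.1808 -3.1227  0.0026] t 98.2
tip lid [-88.8265  49.8973] z 60.2 F [-35.067    3.9159  -3.6374] rot [-0.1803 -3.1202  0.0028] t 98.5
rows 204 308
0.066 [[-119.7295   50.1588]
 [ -65.4203   50.236 ]]
0.044 [[-113.3351   50.0969]
 [ -49.7931   50.1873]]
```

```bash
python3 -m handwheel '[{"claw":0,"x":0.8,"y":0,"z":0.45,"rx":0,"ry":0.016,"rz":0},{"claw":0,"x":0.7,"y":0,"z":0.4,"rx":0,"ry":0.014,"rz":0},{"claw":0,"x":0,"y":0,"z":0,"rx":0,"ry":0,"rz":0},{"claw":0,"x":0,"y":0,"z":0,"rx":0,"ry":0,"rz":0}]' | grep -E contact
python3 -m handwheel '[{"claw":0.4,"x":0,"y":0,"z":0,"rx":0,"ry":0,"rz":0},{"claw":0.4,"x":0,"y":0,"z":0,"rx":0,"ry":0,"rz":0},{"claw":0.4,"x":0,"y":0,"z":0,"rx":0,"ry":0,"rz":0},{"claw":0.4,"x":0,"y":0,"z":-4,"rx":0,"ry":0.01,"rz":0},{"claw":0.4,"x":0,"y":0,"z":-5,"rx":0,"ry":0.008,"rz":0},{"claw":0.4,"x":-5,"y":-2,"z":-1,"rx":0,"ry":0,"rz":0},{"claw":0.4,"x":-4.5,"y":-2,"z":0,"rx":0,"ry":0,"rz":0},{"claw":0.4,"x":0,"y":0,"z":0,"rx":0,"ry":0,"rz":0},{"claw":0.4,"x":0,"y":0,"z":0,"rx":0,"ry":0,"rz":0},{"claw":0.4,"x":0,"y":0,"z":0,"rx":0,"ry":0,"rz":0},{"claw":0.4,"x":0,"y":0,"z":0,"rx":0,"ry":0,"rz":0}]' | grep -E 'eef|contact'
cat >> lid.py <<'E'
def ends(v):
    print("cam lid",inlid([v.c])[0],v.c[2])
    for n,y in(("A",-.1),("B",0),("C",.05),("D",.1)):
        q=v.pix([F(-.064,y,.066)])[0].astype(int);o=[]
        for dx in range(-5,6):
            im=v.im[q[1]-14:q[1]+12,q[0]+dx].astype(float);rg=im[:,0]-im[:,1];h=rg[:6].mean()/2
            a=np.where(rg>=h)[0].max();o.append(q[1]-14+a+(rg[a]-h)/(rg[a]-rg[a+1]))
        print(n,"ends",np.round(o,1),[tuple(int(c) for c in v.im[r,q[0]]) for r in range(q[1]-4,q[1]+5)])
E
python3 - <<'E'
from lid import *
tip();ends(View("wrist","w20"))
E
```

```text
contact_force: [-10.2, 0.4, -4.7]
eef_pos: [0.6226, 0.0107, 0.3305]
contact_force: [-0.7, 0.6, -0.9]
tip lid [10.6521 10.6288] z 165.5 F [-0.7152  0.5665 -0.9398] rot [ 0.182   3.1352 -0.0002] t 100.5
cam lid [-60.1741  10.9264] 0.2995175213169166
A ends [105.7 105.7 105.3 105.6 105.8 106.2 106.2 106.  105.6 105.4 105.6] [(121, 52, 52), (117, 50, 53), (111, 55, 53), (110, 70, 70), (126, 111, 106), (136, 131, 125), (140, 138, 131), (138, 136, 128), (139, 136, 129)]
B ends [106.4 106.2 106.1 106.  106.  105.8 106.  105.8 105.8 105.7 105.9] [(131, 62, 61), (124, 61, 62), (117, 65, 64), (100, 71, 68), (85, 70, 71), (67, 64, 67), (55, 57, 59), (61, 60, 62), (63, 63, 65)]
C ends [105.4 105.2 105.1 105.3 105.6 105.8 105.7 105.8 105.8 105.8 106. ] [(247, 104, 100), (240, 93, 90), (204, 77, 79), (165, 112, 111), (221, 211, 201), (252, 251, 245), (254, 254, 251), (254, 253, 251), (254, 253, 251)]
D ends [105.8 105.7 105.5 105.3 105.2 105.6 106.3 106.4 106.4 106.4 106.4] [(243, 99, 96), (224, 87, 85), (173, 71, 71), (154, 98, 98), (215, 193, 183), (248, 244, 237), (253, 252, 248), (253, 252, 248), (252, 251, 248)]
```

```bash
python3 -m handwheel '[{"claw":0.4,"x":1.6,"y":-1.5,"z":0,"rx":0,"ry":0,"rz":0},{"claw":0.4,"x":0,"y":0,"z":0,"rx":0,"ry":0,"rz":0},{"claw":0.4,"x":0,"y":0,"z":0,"rx":0,"ry":0,"rz":0},{"claw":0.4,"x":0,"y":0,"z":0,"rx":0,"ry":0,"rz":0}]' | grep eef
python3 - <<'E'
from lid import *
v=View("wrist","w21");ends(v)
for n,y in(("A",-.1),("B",0),("C",.05),("D",.1)):
    q=v.pix([F(-.064,y,.066)])[0].astype(int)
    for dx in(-12,12):print(n,dx,[tuple(int(c) for c in v.im[r,q[0]+dx]) for r in range(q[1]-4,q[1]+7)])
E
```

```text
eef_pos: [0.606, -0.0026, 0.3305]
cam lid [-75.073   -4.2347] 0.2995318795797684
A ends [125.5 125.6 125.8 125.8 125.9 125.9 125.7 125.4 125.4 125.4 125.3] [(125, 52, 52), (121, 52, 49), (115, 57, 52), (110, 75, 57), (115, 91, 64), (113, 91, 62), (117, 99, 75), (127, 120, 108), (141, 141, 131)]
B ends [125.5 125.3 125.3 125.3 125.2 125.4 125.3 125.3 125.3 125.5 125.5] [(133, 57, 60), (125, 55, 56), (121, 72, 75), (117, 100, 97), (122, 110, 103), (113, 95, 81), (94, 77, 62), (70, 62, 57), (60, 57, 58)]
C ends [125.1 125.  125.1 125.2 125.5 125.6 125.7 125.7 125.8 125.8 125.8] [(250, 108, 105), (246, 101, 101), (209, 92, 91), (142, 97, 99), (125, 112, 104), (118, 100, 84), (144, 129, 114), (224, 218, 205), (254, 253, 248)]
D ends [125.3 125.2 125.2 125.3 125.4 126.1 126.5 126.7 126.7 126.6 126.6] [(245, 99, 97), (230, 90, 89), (177, 69, 71), (148, 72, 72), (124, 83, 69), (120, 93, 73), (143, 124, 108), (213, 203, 188), (250, 247, 241)]
A -12 [(179, 178, 176), (175, 174, 172), (170, 169, 165), (151, 144, 133), (128, 111, 92), (108, 89, 64), (105, 91, 75), (119, 114, 109), (139, 136, 128
[... 599 characters left out ...]
14, 61, 62), (116, 64, 65), (113, 67, 64), (118, 85, 70), (118, 92, 73), (145, 130, 114), (224, 218, 201), (254, 252, 247), (255, 254, 252), (254, 254, 251)]
C 12 [(100, 94, 96), (104, 95, 89), (113, 93, 80), (119, 91, 72), (117, 92, 72), (117, 92, 71), (105, 87, 75), (90, 82, 83), (95, 89, 92), (99, 92, 93), (96, 89, 92)]
D -12 [(249, 106, 102), (250, 105, 102), (228, 91, 91), (147, 67, 65), (120, 83, 71), (121, 94, 74), (145, 126, 113), (219, 205, 190), (252, 249, 243), (253, 252, 248), (253, 252, 249)]
D 12 [(167, 124, 125), (162, 127, 131), (150, 131, 132), (135, 125, 123), (125, 106, 92), (122, 95, 77), (137, 118, 104), (209, 201, 188), (249, 246, 239), (252, 251, 246), (252, 251, 247)]
```

All four grip ends now lie on one line, within about 0.5 mm of the face. The little that's left is a rock within the socket clearance, with the grips touching the brass. Final check of the scraper, chips and bystanders before handing in.

```bash
python3 -m handwheel '[{"claw":0.4,"x":3,"y":0,"z":-5,"rx":0,"ry":0,"rz":0},{"claw":0.4,"x":5,"y":0,"z":-3,"rx":0,"ry":0,"rz":0},{"claw":0.4,"x":5,"y":0,"z":0,"rx":0,"ry":0,"rz":0},{"claw":0.4,"x":5,"y":0,"z":0,"rx":0,"ry":0,"rz":0},{"claw":0.4,"x":0,"y":0,"z":0,"rx":0,"ry":0,"rz":0},{"claw":0.4,"x":0,"y":0,"z":0,"rx":0,"ry":0,"rz":0}]' | grep -E 'eef|contact|time'
python3 - <<'E'
from lid import *
u=View("top","t9");w=View("side","s9");a=cv2.imread("pics/top0.png")[:,:,::-1];b=cv2.imread("pics/side0.png")[:,:,::-1]
gp=seat(.058)
for V in(u,w):
    print("expected grip-top/seat px",V.pix([gp,seat(.0)]).round(1).tolist())
    for c in V.blobs(V.mask((8,60,90),(25,200,255)),15,3):
        if np.linalg.norm(c.mean(0)-V.pix([gp])[0])<25:print(" wood",c.mean(0),V.rect(c,gp[2]),"want",gp*1e3)
chips(u,.015)
# bystanders: image change in small windows
for n,P in(("denture top",(416,125)),("bottle top",(212,153)),("mug top",(183,216))):
    x,y=P;print(n,np.abs(u.im[y-12:y+12,x-12:x+12].astype(int)-a[y-12:y+12,x-12:x+12]).mean().round(1))
for n,P in(("denture side",(432,272)),("bottle side",(323,125)),("mug side",(265,127))):
    x,y=P;print(n,np.abs(w.im[y-12:y+12,x-12:x+12].astype(int)-b[y-12:y+12,x-12:x+12]).mean().round(1))
for c in u.blobs(u.red(),15,5):
    q=inlid(u.pt(c.mean(0),.066))[0]
    if abs(q[1])<130:print("pin top",u.rect(c,.066),q)
E
```

```text
time_s: 101.82
eef_pos: [0.4273, 0.0181, 0.4108]
contact_force: [0.7, 0.2, 1.5]
expected grip-top/seat px [[479.6, 159.1], [472.8, 156.8]]
 wood [480.25 158.  ] [ 575.1024 -378.4159   71.7349   17.4493  -10.7194] want [ 571.6086 -376.2371  115.1613]
expected grip-top/seat px [[426.2, 324.1], [428.2, 332.4]]
 wood [427.5    324.8939] [ 573.4648 -378.7225   75.697    19.0449    2.2934] want [ 571.6086 -376.2371  115.1613]
 white [310.25   150.1538] area 49.0 lid mm [ -0.1681 152.7479]
 white [379.7742 169.8387] area 22.5 lid mm [-43.0391 -87.4727]
 white [364.  168.3] area 24.0 lid mm [-43.2878 -34.1565]
 white [348.4667 166.5667] area 23.0 lid mm [-42.7931  18.484 ]
 white [332.5 165. ] area 20.0 lid mm [-43.0139  72.5916]
denture top 1.2
bottle top 1.2
mug top 1.4
denture side 11.1
bottle side 32.0
mug side 11.0
pin top [534.5439 108.6339  49.8305  21.362   -5.846 ] [-88.1173  97.5827]
pin top [529.626   59.6554  49.2643  13.4931  -6.572 ] [-88.6094  48.4429]
```

The scraper is on the seat in both views, within about 3 mm of its expected position. The chips are in the tray and the bystanders are unchanged in the top view (the side-view differences come from the arm crossing it). Handing in.

```bash
python3 -c "
from plant import bot
print(bot.hand_in())"
```

```text
the job is handed in; nothing more can be done
None
```

I handed the job in: all four chips are in the tray, the scraper is on its stand, and all four pins are seated in sockets 0, 2, 3 and 4, though two (sockets 2 and 3) may sit up to about 1 mm off the brass at the top edge.

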